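File the polished mounts with their offcuts

TASK

The four mounted specimens standing in a row in the drying rack are dry: move them into the empty front cells of the archive tray, in the same order as the steel offcuts lying behind those cells, so that each mount stands right in front of the offcut whose cross-section (round, flat, tube or angle) shows in its polished face. Set each one down gently, flat on the felt with its polished face up, without dropping it or tipping it over, and leave the offcuts where they lie.

Things in the scene. Friction and masses are not known exactly. Their poses are not given: they have to be found in the camera images.
- mount_round: Loose mount: black resin cylinder, 40 mm diameter, 28 mm high, 55 to 115 g, standing in a seat of the drying rack (top 36 mm above the bench). In its polished top face shows the steel section of a solid round bar, a full bright disc 26 mm across. Origin at the centre of its underside, z up; its yaw is random and does not matter. Grip it round the sides.
- mount_flat: Loose mount: black resin cylinder, 40 mm diameter, 28 mm high, 55 to 115 g, standing in a seat of the drying rack (top 36 mm above the bench). In its polished top face shows the steel section of a flat bar, a bright rectangle 32 x 10 mm. Origin at the centre of its underside, z up; its yaw is random and does not matter. Grip it round the sides.
- mount_tube: Loose mount: black resin cylinder, 40 mm diameter, 28 mm high, 55 to 115 g, standing in a seat of the drying rack (top 36 mm above the bench). In its polished top face shows the steel section of a tube, a bright ring 30 mm outside and 18 mm inside, black in the middle. Origin at the centre of its underside, z up; its yaw is random and does not matter. Grip it round the sides.
- mount_angle: Loose mount: black resin cylinder, 40 mm diameter, 28 mm high, 55 to 115 g, standing in a seat of the drying rack (top 36 mm above the bench). In its polished top face shows the steel section of an angle profile, a bright L with legs 26 mm long and 7 mm thick. Origin at the centre of its underside, z up; its yaw is random and does not matter. Grip it round the sides.
- offcut_round: Loose steel round slice 26 mm across, 12 mm thick, about 60 g, lying in a rear cell of the archive tray, its top 15 mm above the bench; the round mount was cut from this bar. Origin at the centre of its underside. Its mount belongs in the front cell of the same column.
- offcut_flat: Loose steel flat-bar slice 32 x 10 mm (32 along its own x), 12 mm thick, about 60 g, lying in a rear cell of the archive tray, its top 15 mm above the bench; the flat mount was cut from this bar. Origin at the centre of its underside. Its mount belongs in the front cell of the same column.
- offcut_tube: Loose steel ring-shaped slice of tube 30 mm outside, 18 mm inside, 12 mm thick, about 60 g, lying in a rear cell of the archive tray, its top 15 mm above the bench; the tube mount was cut from this bar. Origin at the centre of its underside. Its mount belongs in the front cell of the same column.
- offcut_angle: Loose steel L-shaped slice with legs 26 mm long and 7 mm thick (origin at the centre of its 26 x 26 mm square), 12 mm thick, about 60 g, lying in a rear cell of the archive tray, its top 15 mm above the bench; the angle mount was cut from this bar. Origin at the centre of its underside. Its mount belongs in the front cell of the same column.
- archive_tray: White tray, dark grey felt floor, fixed, 124 (x) x 283 mm (y). Origin: centre of underside; +x away from the robot within 0.2 rad. Floor 3 mm, walls and dividers 12 mm above the bench. 4 columns at y = -105, -35, 35, 105 mm; in each a rear cell (centre x = +34 mm, 49 mm deep) with an offcut and an empty front cell (centre x = -26 mm, 66 x 67 mm). A mount in it tops at 31 mm.
- drying_rack: Aluminium plate, fixed, 62 (x) x 286 mm (y), upper face 13 mm above the bench, end lips to 23 mm. Origin: centre of underside; +x away from the robot within 0.2 rad. Four seats 43 mm across, 5 mm deep at y = -105, -35, 35, 105 mm, a mount in each (30 mm free between neighbours). Rack and tray lie one behind the other; either may be in front.
Mind the look-alikes: they are no part of the job. Leave any blue look-alike of the mount_flat alone.

How it is judged:
By the outcome, as a careful person would: the job done as asked, in the order asked, and still so for the second after the job is handed in, with the robot touching nothing.
It also fails if it takes over 93 s, if anything falls off the work surface, if the arm or the gripper's body presses on something with over 40 N, if the wrist force passes 120 N, or if a joint passes its speed limit or range.

ROBOT

A 6-joint arm with a two-finger parallel gripper is mounted at the origin on a cart in front of the work surface, level with it; the furniture and walls round the work are solid. World frame = base frame: x ahead of the robot, y to its left, z up, the work surface at z = 0. Lengths are in m, angles in rad, forces in N, time in s.
With the tool pointing down it reaches from about 0.3 to 0.85 m from the base axis. Payload 5.4 kg.
Tool frame: the origin (TCP) lies midway between the tips of the shut fingers; the grasp point (between the pads) lies 19 mm behind it; z points along the fingers, y is the direction in which the jaws open and shut (so a half turn about z gives the same grasp; the last joint's range is limited). The gripper opens to 85 mm and grips with 20 to 120 N. Pads are 22 mm wide; open, the fingers measure 114 mm over their backs; the gripper's body (76 mm by 85 mm) begins 54 mm behind the grasp point. The pads swing forward as they close: fully open they stand 13 mm farther back than shut.
Start: joints at [-1.43, 0.158, 1.597, -0, 1.386, -0.21], TCP at [0.198, -0.54, 0.21] pointing down, gripper open.
Joint ranges: [-2.91, 2.91], [-0.94, 2.29], [0.18, 2.7], [-1.29, 4.43], [0.17, 2.64], [-3, 3]. Speed limits (rad/s): [2.57, 2.57, 3.14, 3.14, 3.14, 3.14].

INTERFACE

Orientations are given as a rotation vector (axis times angle).
In Python, from workcell import sense, get_image, camera_params, hand_in, cut_out, mark_of gives the robot as it stands.
- The arm moves only by the tool send_rows, never from a script. Its argument "targets" is a list of rows, each an object of numbers: "claw": the finger opening in m, from 0 to 0.0854; "dx", "dy", "dz": the shift along the tool's x, y, z in m; "ax", "ay", "az": the turn, a rotation vector about the tool's x, y, z in rad. A call has 1 to 12 rows; each row shifts and turns the commanded pose from where the row before left it, along the tool's axes as they then stand; what a row does not reach is not made up. A row lasts 1/12 s, in which the tool goes at most 41.7 mm and 7.16 degrees, less where a joint would pass 70% of its speed; a pose out of reach is approached as far as the arm can. A call with a gripper value outside its range is refused whole. The fingers move at their own pace and stop on an object; "newtons" is the grip in N (left out, the last holds). Time passes only in rows, so rows that do not move let the fingers close. It gives the time, the measured TCP pose, the force and the opening at its end, in the units of the state.
- sense(): the state, without advancing time (a new reading comes with each control period).
- get_image(name): name is "scene" or "top" or "wrist"; returns the picture (384x512x3 uint8, red, green, blue); there is no depth.
- camera_params(name): a dict with "fx", "fy", "cx", "cy" (pixels), "pose" (4x4, takes a point from camera to world coordinates). Camera axes: x right, y down, z forward; pixel columns grow to the right and rows downward; lengths in m; the calibration is good to about 2 mm. A picture is of the moment at which its call begins: read the wrist's pose just before it. camera_params takes no time and is no camera call; for the wrist camera it gives the pose at the moment of the call.
- hand_in(): hands the job in, once; it reports no verdict.
Trained networks look in the newest picture that a camera, given by its name, has taken for a name from the list of things; names that differ only in an ending like _2 or _b are one class to them, and where a whole thing is asked for, a point or a joint stands for the part that bears it (a point fixed in the world has none). Each returns a list of dicts, best first, with "conf" (0 to 1); they miss things now and then, are a little off and sometimes report something else, mostly with a low value. They report only what shows in the picture. A call takes as long as a camera call. They do not tell look-alikes from the thing itself.
- cut_out(camera, label): "pixels" (384x512 bool, what is visible of it) and "box" ([centre column, centre row, width, height] in pixels, round what is visible of it).
- mark_of(camera, label): "xy" ([column, row] in pixels: a listed point, or the origin of a listed thing).
The state is a dict: "time_s": time; "q": joint angles; "qvel": joint speeds; "joint_efforts": joint torques, N m; "eef_pos": TCP position; "tcp_rot": TCP orientation; "wrist_force": force on the tool from outside, world axes, zero at the start; "torque": the same for the moment, N m; "width": finger opening in m.
Only numpy, scipy, OpenCV 4.12 (cv2) and the standard library are available. Lean on these libraries where they do the work, as an engineer would, in place of code of your own. Each camera call takes 0.05 s, during which the arm holds its last target.

## Working session

There is one attempt and no reset: what is moved stays moved. The work goes in short steps, Python scripts to look and compute and a tool call to move; the robot and the scene stay as the last step left them, time stands still between calls to the robot, and variables do not carry over. Pictures are saved under pics/ and viewed, and the job is handed in when it is done.

Besides the shell and the picture viewer there is one more tool, called after ">>>" in YAML: its name, and indented under it one key for each argument. send_rows: Moves the arm, as the interface text tells. Its arguments: {"type":"object","properties":{"targets":{"type":"array"},"newtons":{"type":"number"}},"required":["targets"]}

```bash
mkdir -p pics; ls
python3 - <<'E'
from workcell import *
import cv2,numpy as np
s=sense();print(s)
for n in ("top","scene"):
    im=get_image(n);cv2.imwrite(f"pics/{n}0.png",im[:,:,::-1])
    p=camera_params(n);print(n,p)
E
```

```text
pics
{'time_s': 0.0, 'q': array([-1.43009828e+00,  1.59089306e-01,  1.59821964e+00,  3.69310504e-05,
        1.38619675e+00, -2.10109432e-01]), 'qvel': array([ 0.00037974, -0.00014163,  0.0012017 ,  0.00118503, -0.00200106,
       -0.00097628]), 'joint_efforts': array([ 5.30995640e-04, -3.95998049e+01, -3.31427586e+01, -1.10341521e-04,
        8.31941084e-03,  2.66049838e-06]), 'eef_pos': array([ 0.19749816, -0.5393453 ,  0.20950063]), 'tcp_rot': array([-3.09150912e+00, -5.47881870e-01, -1.61152650e-04]), 'wrist_force': array([-0.75060726,  0.39496703,  0.12002508]), 'torque': array([-0.00475225, -0.04636802,  0.00565185]), 'width': 0.08536826659109044}
top {'fx': 347.7022386280633, 'fy': 347.7022386280633, 'cx': 254.07289088307863, 'cy': 189.6974187200148, 'pose': array([[ 1.81798884e-02, -9.96913958e-01,  7.63678785e-02,
         4.33806874e-01],
       [-9.99834469e-01, -1.81822094e-02,  6.64948741e-04,
        -1.75030035e-02],
       [ 7.25640079e-04, -7.63673260e-02, -9.97079488e-01,
         8.98502519e-01],
       [ 0.00000000e+00,  0.00000000e+00,  0.00000000e+00,
         1.00000000e+00]])}
scene {'fx': 401.171724054493, 'fy': 401.171724054493, 'cx': 253.70831929864065, 'cy': 196.55644817902098, 'pose': array([[-0.64859227, -0.53312691,  0.54323454,  0.00126559],
       [-0.76113236,  0.45207657, -0.46508527,  0.45604438],
       [ 0.00236586, -0.7151241 , -0.69899351,  0.69041282],
       [ 0.        ,  0.        ,  0.        ,  1.        ]])}
```

View pics/top0.png

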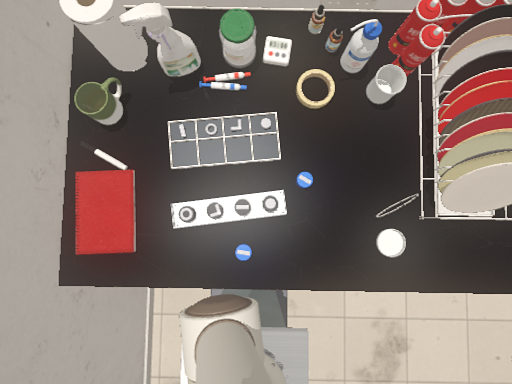

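View pics/scene0.png

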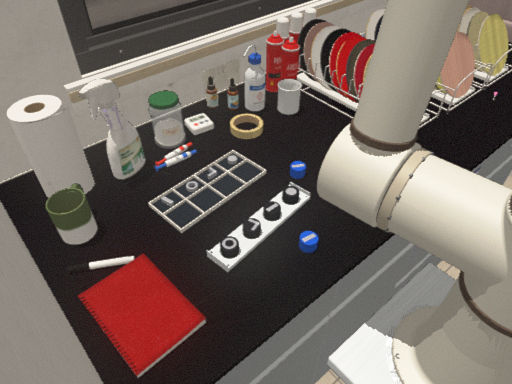

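```bash
cat > h.py <<'E'
from workcell import *
import cv2,numpy as np
def w(n,uv,z,p=None):
    p=p or camera_params(n);P=p["pose"]
    d=P[:3,:3]@np.array([(uv[0]-p["cx"])/p["fx"],(uv[1]-p["cy"])/p["fy"],1.])
    return P[:3,3]+d*(z-P[2,3])/d[2]
def proj(n,X,p=None):
    p=p or camera_params(n);P=p["pose"]
    c=P[:3,:3].T@(np.array(X)-P[:3,3]);return c[0]/c[2]*p["fx"]+p["cx"],c[1]/c[2]*p["fy"]+p["cy"]
E
python3 - <<'E'
from h import *
im=get_image("top");
cv2.imwrite("pics/c.png",cv2.resize(im[100:270,155:325],None,fx=3.5,fy=3.5,interpolation=cv2.INTER_CUBIC)[:,:,::-1])
for l in ["mount_round","mount_flat","mount_tube","mount_angle","offcut_round","offcut_flat","offcut_tube","offcut_angle","archive_tray","drying_rack"]:
    z=0.008 if l[0]=="m" else .003 if l[0]=='o' else 0
    for r in mark_of("top",l)[:3]: print(l,r["conf"],np.round(r["xy"],1),w("top",r["xy"],z).round(4))
E
```

```text
mount_round 0.54 [268. 201.] [ 0.4736 -0.0531  0.008 ]
mount_round 0.52 [185.9 215.9] [0.4317 0.1559 0.008 ]
mount_flat 0.65 [300.4 177.9] [ 0.5347 -0.1357  0.008 ]
mount_flat 0.64 [244.2 251. ] [0.3458 0.0053 0.008 ]
mount_flat 0.6 [242.6 209.6] [0.4504 0.0115 0.008 ]
mount_tube 0.57 [188.4 213.4] [0.4382 0.1497 0.008 ]
mount_angle 0.76 [216.4 208.3] [0.4525 0.0786 0.008 ]
offcut_round 0.49 [268.3 126.2] [ 0.6699 -0.0511  0.003 ]
offcut_tube 0.62 [209.8 129.1] [0.6593 0.1019 0.003 ]
offcut_angle 0.46 [235.3 125.5] [0.6702 0.0353 0.003 ]
archive_tray 0.81 [220.9 141.5] [0.6276 0.0723 0.    ]
drying_rack 0.79 [227.9 205.1] [0.4615 0.05   0.    ]
```

View pics/c.png

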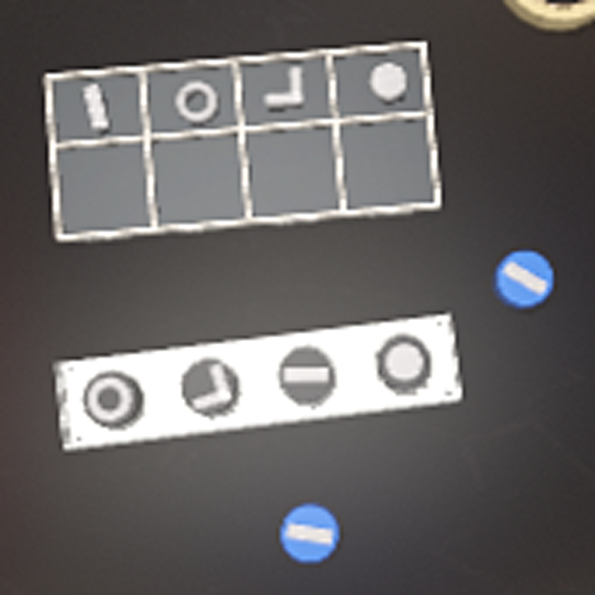

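Run:
```python
from h import *
im=get_image("top");p=camera_params("top")
g=im.min(axis=2)
for n,(r0,r1,c0,c1),zt in (("rack",(185,235,165,295),.013),("tray",(105,175,162,285),.012)):
    m=np.zeros_like(g);m[r0:r1,c0:c1]=(g[r0:r1,c0:c1]>(130 if n=="rack" else 105))
    cs,_=cv2.findContours(m,cv2.RETR_EXTERNAL,cv2.CHAIN_APPROX_NONE)
    c=max(cs,key=lambda c: cv2.boundingRect(c)[2]); pts=np.array([w("top",q,zt,p)[:2] for q in c[:,0].astype(float)],np.float32)
    r=cv2.minAreaRect(pts*1000);print(n,r)
# bright top faces
for n,uv in (("tube",(187,214)),("angle",(214,211)),("flat",(242,207)),("round",(270,203))):
    print(n,w("top",uv,.036,p))
for l in ("archive_tray","drying_rack"):
    r=cut_out("top",l)
    for q in r[:1]:
        cs,_=cv2.findContours(q["pixels"].astype(np.uint8),cv2.RETR_EXTERNAL,cv2.CHAIN_APPROX_NONE)
        c=max(cs,key=len); pts=np.array([w("top",t,.012,p)[:2] for t in c[:,0].astype(float)],np.float32)
        print(l,q["conf"],cv2.minAreaRect(pts*1000))
```

```text
rack ((452.16015625, 47.87797546386719), (64.62348937988281, 291.2848205566406), 8.142945289611816)
tray ((628.9323120117188, 64.05240631103516), (128.38775634765625, 285.59796142578125), 6.062674522399902)
tube [0.43654419 0.14790344 0.036     ]
angle [0.44516665 0.08131518 0.036     ]
flat [0.45632159 0.01220603 0.036     ]
round [ 0.46749744 -0.05703262  0.036     ]
archive_tray 0.78 ((629.3345947265625, 62.84661102294922), (127.73006439208984, 283.6523742675781), 5.863367557525635)
drying_rack 0.87 ((451.8609924316406, 46.37322235107422), (63.719947814941406, 289.9913330078125), 9.360580444335938)
```

>>> send_rows:
  targets:
    - {"dx": 0.0244,"dy": -0.0257,"dz": -0.003}
    - {"dx": 0.0244,"dy": -0.0257,"dz": -0.003}
    - {"dx": 0.0244,"dy": -0.0257,"dz": -0.003}
    - {"dx": 0.0244,"dy": -0.0257,"dz": -0.003}
    - {"dx": 0.0244,"dy": -0.0257,"dz": -0.003}
    - {"dx": 0.0244,"dy": -0.0257,"dz": -0.003}
    - {"dx": 0.0244,"dy": -0.0257,"dz": -0.003}
    - {"dx": 0.0244,"dy": -0.0257,"dz": -0.003}
    - {"dx": 0.0244,"dy": -0.0257,"dz": -0.003}
    - {"dx": 0.0244,"dy": -0.0257,"dz": -0.003}
    - {"dx": 0.0244,"dy": -0.0257,"dz": -0.003}
    - {"dx": 0.0244,"dy": -0.0257,"dz": -0.003}

```text
$.targets[0]: bad value
```

>>> send_rows:
  targets:
    - {"dx": 0.0244,"dy": -0.0257,"dz": -0.003}
    - {"dx": 0.0244,"dy": -0.0257,"dz": -0.003}
    - {"dx": 0.0244,"dy": -0.0257,"dz": -0.003}
    - {"dx": 0.0244,"dy": -0.0257,"dz": -0.003}
    - {"dx": 0.0244,"dy": -0.0257,"dz": -0.003}
    - {"dx": 0.0244,"dy": -0.0257,"dz": -0.003}
    - {"az": 0.1}
    - {"az": 0.1}
    - {}
    - {}

```text
$.targets[0]: bad value
```

Run:
```python
from h import *
s=sense();print(s["time_s"],s["eef_pos"],s["tcp_rot"],s["q"],s["width"])
p=camera_params("wrist");im=get_image("wrist");cv2.imwrite("pics/w1.png",im[:,:,::-1]);print(p["pose"].round(3),p["fx"])
print(proj("wrist",[.452,.0475,.013],p),proj("wrist",[.629,.0635,.012],p))
```

```text
0.8 [ 0.19759169 -0.53997644  0.21049654] [3.09337927e+00 5.48183575e-01 4.08337499e-05] [-1.43008534e+00  1.58403008e-01  1.59700182e+00  2.70123155e-05
  1.38617220e+00 -2.10076007e-01] 0.08538178752900737
[[ 0.343 -0.893 -0.292  0.274]
 [-0.94  -0.325 -0.108 -0.511]
 [ 0.001  0.311 -0.95   0.373]
 [ 0.     0.     0.     1.   ]] 286.9357399310739
(np.float64(-325.2238983250518), np.float64(-375.2209190265395)) (np.float64(-423.41994449829156), np.float64(-808.4243815221591))
```

View pics/w1.png

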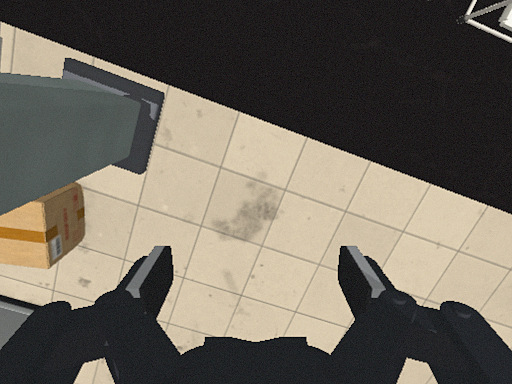

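>>> send_rows:
  targets:
    - {"claw": 0.085,"dx": 0.0244,"dy": -0.0257,"dz": -0.003,"ax": 0,"ay": 0,"az": 0}
    - {"claw": 0.085,"dx": 0.0244,"dy": -0.0257,"dz": -0.003,"ax": 0,"ay": 0,"az": 0}
    - {"claw": 0.085,"dx": 0.0244,"dy": -0.0257,"dz": -0.003,"ax": 0,"ay": 0,"az": 0}
    - {"claw": 0.085,"dx": 0.0244,"dy": -0.0257,"dz": -0.003,"ax": 0,"ay": 0,"az": 0}
    - {"claw": 0.085,"dx": 0.0244,"dy": -0.0257,"dz": -0.003,"ax": 0,"ay": 0,"az": 0}
    - {"claw": 0.085,"dx": 0.0244,"dy": -0.0257,"dz": -0.003,"ax": 0,"ay": 0,"az": 0}
    - {"claw": 0.085,"dx": 0.0244,"dy": -0.0257,"dz": -0.003,"ax": 0,"ay": 0,"az": 0}
    - {"claw": 0.085,"dx": 0.0244,"dy": -0.0257,"dz": -0.003,"ax": 0,"ay": 0,"az": 0}
    - {"claw": 0.085,"dx": 0.0244,"dy": -0.0257,"dz": -0.003,"ax": 0,"ay": 0,"az": 0}
    - {"claw": 0.085,"dx": 0.0244,"dy": -0.0257,"dz": -0.003,"ax": 0,"ay": 0,"az": 0}
  newtons: 40

```text
time_s: 1.68
eef_pos: [0.3387, -0.2132, 0.2408]
tcp_rot: [3.093, 0.547, 0.001]
wrist_force: [1.0, -0.5, -0.2]
width: 0.0848
```

>>> send_rows:
  targets:
    - {"claw": 0.085,"dx": 0.0244,"dy": -0.0257,"dz": -0.003,"ax": 0,"ay": 0,"az": 0}
    - {"claw": 0.085,"dx": 0.0244,"dy": -0.0257,"dz": -0.003,"ax": 0,"ay": 0,"az": 0}
    - {"claw": 0.085,"dx": 0.0244,"dy": -0.0257,"dz": -0.003,"ax": 0,"ay": 0,"az": 0}
    - {"claw": 0.085,"dx": 0.0244,"dy": -0.0257,"dz": -0.003,"ax": 0,"ay": 0,"az": 0}
    - {"claw": 0.085,"dx": 0.0244,"dy": -0.0257,"dz": -0.003,"ax": 0,"ay": 0,"az": 0}
    - {"claw": 0.085,"dx": 0.0244,"dy": -0.0257,"dz": -0.003,"ax": 0,"ay": 0,"az": 0}
    - {"claw": 0.085,"dx": 0.0244,"dy": -0.0257,"dz": -0.003,"ax": 0,"ay": 0,"az": 0}
    - {"claw": 0.085,"dx": 0,"dy": 0,"dz": 0,"ax": 0,"ay": 0,"az": 0.1}
    - {"claw": 0.085,"dx": 0,"dy": 0,"dz": 0,"ax": 0,"ay": 0,"az": 0.1}
    - {"claw": 0.085,"dx": 0,"dy": 0,"dz": 0,"ax": 0,"ay": 0,"az": 0}
    - {"claw": 0.085,"dx": 0,"dy": 0,"dz": 0,"ax": 0,"ay": 0,"az": 0}

```text
time_s: 2.6
eef_pos: [0.4369, 0.0129, 0.2615]
tcp_rot: [3.132, 0.241, 0.0]
wrist_force: [0.1, 0.1, -0.5]
width: 0.085
```

Run:
```python
from h import *
s=sense();print(s["time_s"],s["eef_pos"],s["tcp_rot"],s["q"],s["width"])
p=camera_params("wrist");im=get_image("wrist");cv2.imwrite("pics/w2.png",im[:,:,::-1])
import pickle;pickle.dump((p,im),open("w2.pkl","wb"))
print(proj("wrist",[.452,.0475,.013],p),proj("wrist",[.629,.0635,.012],p))
```

```text
2.6 [0.43693559 0.012931   0.26152579] [3.13231887e+00 2.41146409e-01 1.25780164e-05] [-2.48264618e-01 -2.46337911e-01  1.88799030e+00 -2.16964476e-06
  1.49993108e+00  1.16886189e+00] 0.085024434939876
(np.float64(233.4101525952107), np.float64(142.22681583899345)) (np.float64(239.04632300623436), np.float64(-1.8013331514108302))
```

View pics/w2.png

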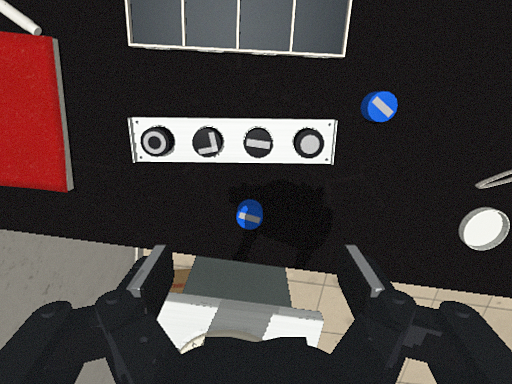

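Run:
```python
from h import *
import pickle;p,im=pickle.load(open("w2.pkl","rb"))
g=im.min(axis=2)
def rect(m,zt):
    cs,_=cv2.findContours(m,cv2.RETR_EXTERNAL,cv2.CHAIN_APPROX_NONE)
    c=max(cs,key=lambda c: cv2.boundingRect(c)[2]); return cv2.minAreaRect(1000*np.array([w("wrist",q,zt,p)[:2] for q in c[:,0].astype(float)],np.float32))
m=np.zeros_like(g);m[105:180,120:345]=g[105:180,120:345]>130
for z in(.013,.023): print(rect(m,z))
# mounts: bright blobs inside dark discs
inv=np.zeros_like(g);inv[118:163,136:332]=(g[118:163,136:332]>90)
n,l,st,ce=cv2.connectedComponentsWithStats(inv)
for i in range(1,n):
    if 30<st[i,4]<1200: print(st[i],ce[i].round(1),w("wrist",ce[i],.036,p).round(4))
# dark discs
d=np.zeros_like(g);d[118:163,136:332]=(g[118:163,136:332]<90)
cs,_=cv2.findContours(d,cv2.RETR_EXTERNAL,cv2.CHAIN_APPROX_NONE)
for c in cs:
    if cv2.contourArea(c)>300:
        q=np.array([w("wrist",t,.036,p)[:2] for t in c[:,0].astype(float)],np.float32)*1000
        print("dark",cv2.minEnclosingCircle(q),q[:,0].min(),q[:,0].max(),q[:,1].min(),q[:,1].max())
cv2.imwrite("pics/w2c.png",cv2.resize(im[105:175,125:345],None,fx=3.5,fy=3.5,interpolation=cv2.INTER_CUBIC)[:,:,::-1])
th=np.radians(8.5)
for c,t,nm in(((.452,.0475),8.5,"rack"),):
  for y in(.105,.035,-.035,-.105): print(nm,c[0]-np.sin(th)*y,c[1]+np.cos(th)*y)
```

```text
((454.1287536621094, 46.12767028808594), (63.852970123291016, 286.9521789550781), 8.056044578552246)
((455.65679931640625, 45.65257263183594), (62.29773712158203, 279.9629821777344), 8.056062698364258)
[143 131  23  23 291] [154. 142.] [0.4398 0.1519 0.036 ]
[300 134  20  20 300] [309.5 143.8] [ 0.4691 -0.0554  0.036 ]
[246 138  25  11 193] [257.7 143.3] [0.4592 0.0138 0.036 ]
dark ((471.0932312011719, -53.73065948486328), 21.153608322143555) 450.51627 489.49152 -73.72591 -32.937244
dark ((460.2663269042969, 13.881183624267578), 20.03777503967285) 440.3463 480.0299 -5.8744645 32.66019
dark ((451.017578125, 80.88375091552734), 20.790332794189453) 430.93738 471.06107 61.230076 101.656
dark ((441.07061767578125, 147.51483154296875), 22.870899200439453) 421.3463 461.9143 125.183655 169.45361
rack 0.4364800118313909 0.15134666565300126
rack 0.44682667061046366 0.08211555521766709
rack 0.45717332938953636 0.012884444782332909
rack 0.4675199881686091 -0.05634666565300127
```

View pics/w2c.png

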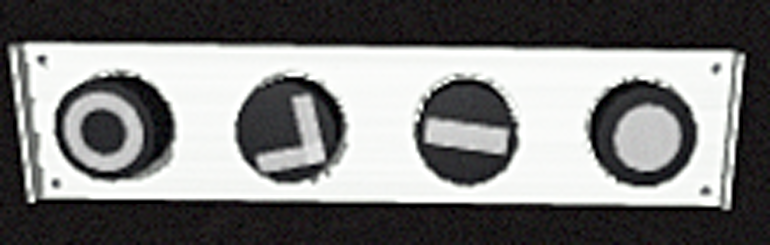

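>>> send_rows:
  targets:
    - {"claw": 0.056,"dx": 0.022,"dy": 0.003,"dz": 0.02,"ax": 0,"ay": 0,"az": 0}
    - {"claw": 0.056,"dx": 0,"dy": 0,"dz": 0.04,"ax": 0,"ay": 0,"az": 0}
    - {"claw": 0.056,"dx": 0,"dy": 0,"dz": 0.04,"ax": 0,"ay": 0,"az": 0}
    - {"claw": 0.056,"dx": 0,"dy": 0,"dz": 0.04,"ax": 0,"ay": 0,"az": 0}
    - {"claw": 0.056,"dx": 0,"dy": 0,"dz": 0.04,"ax": 0,"ay": 0,"az": 0}
    - {"claw": 0.056,"dx": 0,"dy": 0,"dz": 0.02,"ax": 0,"ay": 0,"az": 0}
    - {"claw": 0.056,"dx": 0,"dy": 0,"dz": 0,"ax": 0,"ay": 0,"az": 0}
    - {"claw": 0.056,"dx": 0,"dy": 0,"dz": 0,"ax": 0,"ay": 0,"az": 0}
    - {"claw": 0.056,"dx": 0,"dy": 0,"dz": 0,"ax": 0,"ay": 0,"az": 0}

```text
time_s: 3.4
eef_pos: [0.4608, 0.0125, 0.0635]
tcp_rot: [3.132, 0.237, 0.005]
wrist_force: [-0.0, 0.6, -0.4]
width: 0.0561
```

```bash
cat > look.py <<'E'
import sys
from h import *
s=sense();print(s["time_s"],s["eef_pos"].round(4),s["tcp_rot"].round(3),s["width"],s["wrist_force"].round(1))
p=camera_params("wrist");im=get_image("wrist");cv2.imwrite(sys.argv[1],im[:,:,::-1])
for x in ([.439,.1515,.036],[.449,.082,.036],[.459,.013,.036],[.469,-.0557,.036],[.5932,.1652,.003],[.6005,.0956,.003],[.6078,.026,.003],[.6151,-.0436,.003]): print(np.round(proj("wrist",x,p)),end=" ")
E
python3 look.py pics/w3.png
```

```text
3.4 [0.4608 0.0125 0.0635] [3.132 0.237 0.005] 0.05614181509465001 [-0.   0.6 -0.4]
[ 60. 218.] [158. 218.] [256. 219.] [352. 219.] [ 58. -18.] [164. -13.] [270.  -7.] [374.  -1.]
```

View pics/w3.png

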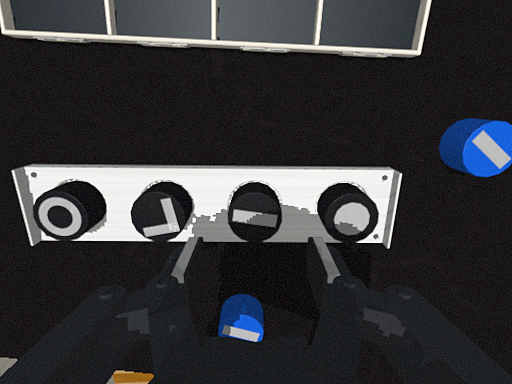

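>>> send_rows:
  targets:
    - {"claw": 0.056,"dx": 0,"dy": 0,"dz": 0.02,"ax": 0,"ay": 0,"az": 0}
    - {"claw": 0.056,"dx": 0,"dy": 0,"dz": 0.02,"ax": 0,"ay": 0,"az": 0}
    - {"claw": 0.056,"dx": 0,"dy": 0,"dz": 0.0065,"ax": 0,"ay": 0,"az": 0}
    - {"claw": 0.056,"dx": 0,"dy": 0,"dz": 0,"ax": 0,"ay": 0,"az": 0}
    - {"claw": 0.036,"dx": 0,"dy": 0,"dz": 0,"ax": 0,"ay": 0,"az": 0}
    - {"claw": 0.036,"dx": 0,"dy": 0,"dz": 0,"ax": 0,"ay": 0,"az": 0}
    - {"claw": 0.036,"dx": 0,"dy": 0,"dz": 0,"ax": 0,"ay": 0,"az": 0}
    - {"claw": 0.036,"dx": 0,"dy": 0,"dz": 0,"ax": 0,"ay": 0,"az": 0}
  newtons: 40

```text
time_s: 4.12
eef_pos: [0.4601, 0.013, 0.016]
tcp_rot: [3.132, 0.237, 0.003]
wrist_force: [1.4, 0.8, -0.5]
width: 0.0361
```

```bash
python3 look.py pics/w4.png
```

```text
4.1167 [0.4601 0.013  0.016 ] [3.132e+00 2.370e-01 3.000e-03] 0.03612946241523342 [ 1.4  0.8 -0.5]
[  6. 251.] [132. 251.] [257. 252.] [381. 252.] [ -3. -57.] [137. -49.] [276. -41.] [412. -34.]
```

View pics/w4.png

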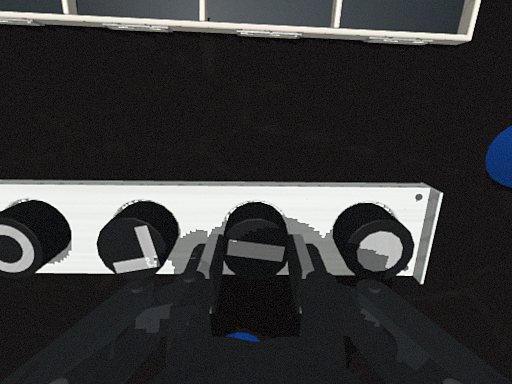

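>>> send_rows:
  targets:
    - {"claw": 0.03,"dx": 0,"dy": 0,"dz": 0,"ax": 0,"ay": 0,"az": 0}
    - {"claw": 0.03,"dx": 0,"dy": 0,"dz": 0,"ax": 0,"ay": 0,"az": 0}
    - {"claw": 0.03,"dx": 0,"dy": 0,"dz": 0,"ax": 0,"ay": 0,"az": 0}
  newtons: 40

```text
time_s: 4.42
eef_pos: [0.4592, 0.0132, 0.0151]
tcp_rot: [3.133, 0.237, 0.0]
wrist_force: [-0.6, 0.1, -0.0]
width: 0.0302
```

Run:
```python
from h import *
print(sense()["width"])
im=get_image("wrist");cv2.imwrite("pics/w5.png",cv2.resize(im[190:350,170:340],None,fx=3.5,fy=3.5)[:,:,::-1])
im=get_image("scene");cv2.imwrite("pics/s5.png",cv2.resize(im[160:280,200:340],None,fx=5,fy=5)[:,:,::-1])
```

```text
0.030214138056692978
```

View pics/w5.png

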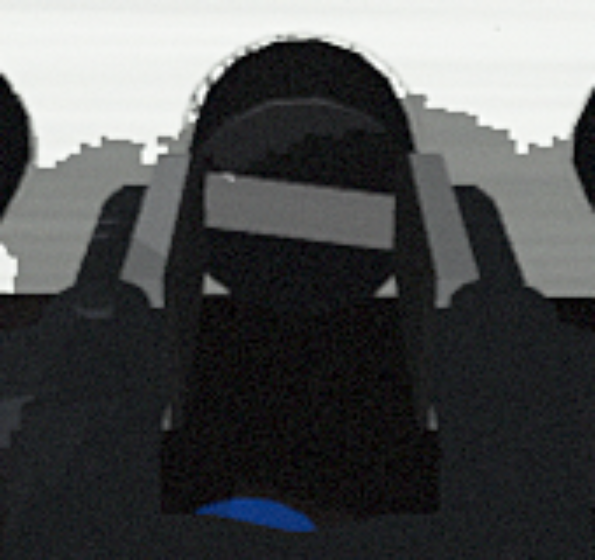

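View pics/s5.png

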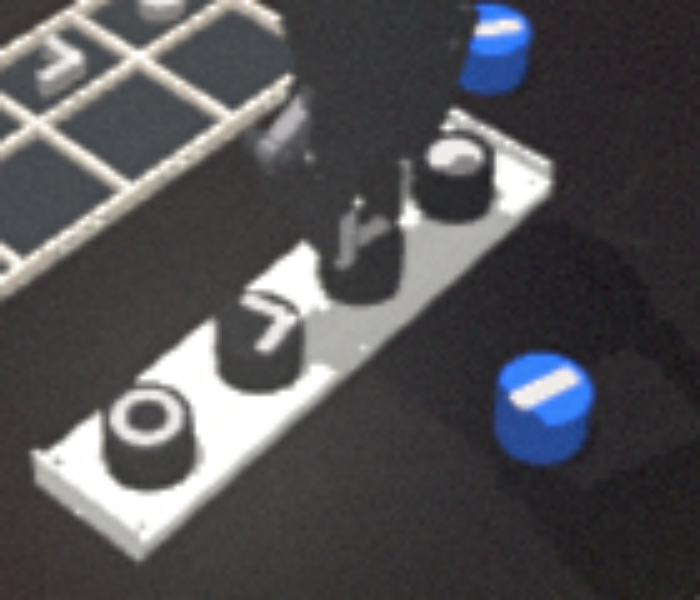

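>>> send_rows:
  targets:
    - {"claw": 0.025,"dx": 0,"dy": 0,"dz": 0,"ax": 0,"ay": 0,"az": 0}
    - {"claw": 0.025,"dx": 0,"dy": 0,"dz": 0,"ax": 0,"ay": 0,"az": 0}
    - {"claw": 0.025,"dx": 0,"dy": 0,"dz": 0,"ax": 0,"ay": 0,"az": 0}
  newtons: 40

```text
time_s: 4.77
eef_pos: [0.4594, 0.0131, 0.0151]
tcp_rot: [3.133, 0.237, 0.0]
wrist_force: [-0.5, 0.2, 2.1]
width: 0.025
```

Run:
```python
from h import *
s=sense();print(s["width"],s["eef_pos"],s["q"])
im=get_image("wrist");cv2.imwrite("pics/w6.png",cv2.resize(im[190:350,170:340],None,fx=3.5,fy=3.5)[:,:,::-1])
```

```text
0.02499739600408492 [0.45935128 0.01314996 0.01514136] [-2.35348274e-01  1.24527444e-01  2.06361992e+00 -9.30349876e-07
  9.53125118e-01  1.18470128e+00]
```

View pics/w6.png

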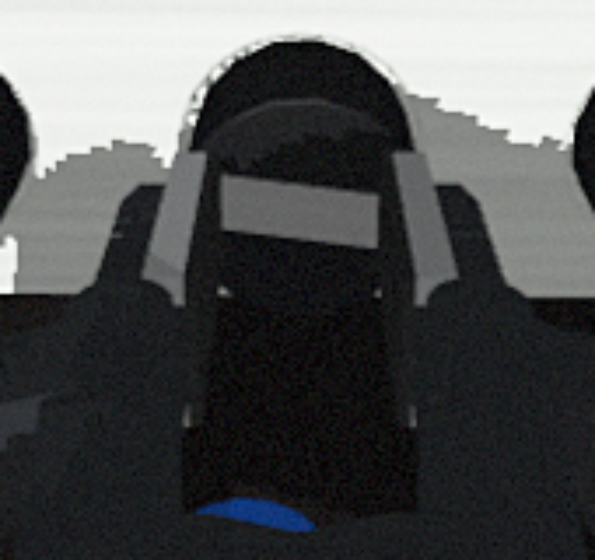

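Run:
```python
from h import *
p=camera_params("wrist")
for z in (.01,.02,.03,.036,.04,.05):
    a=w("wrist",(228.6,232.9),z,p);b=w("wrist",(282.9,232.9),z,p);c=w("wrist",(255,218),z,p)
    print(z,a.round(4),b.round(4),np.hypot(*(a-b)[:2]).round(4), c.round(4))
print(p["pose"].round(3))
im=get_image("scene");cv2.imwrite("pics/s6.png",cv2.resize(im[160:260,230:330],None,fx=6,fy=6,interpolation=cv2.INTER_CUBIC)[:,:,::-1])
print(proj("scene",sense()["eef_pos"]))
```

```text
0.01 [0.4548 0.0309 0.01  ] [ 0.46   -0.0036  0.01  ] 0.035 [0.4676 0.0157 0.01  ]
0.02 [0.4598 0.0307 0.02  ] [ 0.4647 -0.0018  0.02  ] 0.0329 [0.4719 0.0163 0.02  ]
0.03 [0.4649 0.0304 0.03  ] [ 0.4694 -0.      0.03  ] 0.0308 [0.4762 0.017  0.03  ]
0.036 [0.4679 0.0303 0.036 ] [0.4723 0.0011 0.036 ] 0.0295 [0.4787 0.0174 0.036 ]
0.04 [0.4699 0.0302 0.04  ] [0.4742 0.0018 0.04  ] 0.0287 [0.4804 0.0177 0.04  ]
0.05 [0.475  0.0299 0.05  ] [0.4789 0.0036 0.05  ] 0.0266 [0.4847 0.0183 0.05  ]
[[ 0.149 -0.94  -0.307  0.539]
 [-0.989 -0.141 -0.048  0.027]
 [ 0.001  0.311 -0.95   0.177]
 [ 0.     0.     0.     1.   ]]
(np.float64(270.3145033720786), np.float64(213.19310274941756))
```

View pics/s6.png

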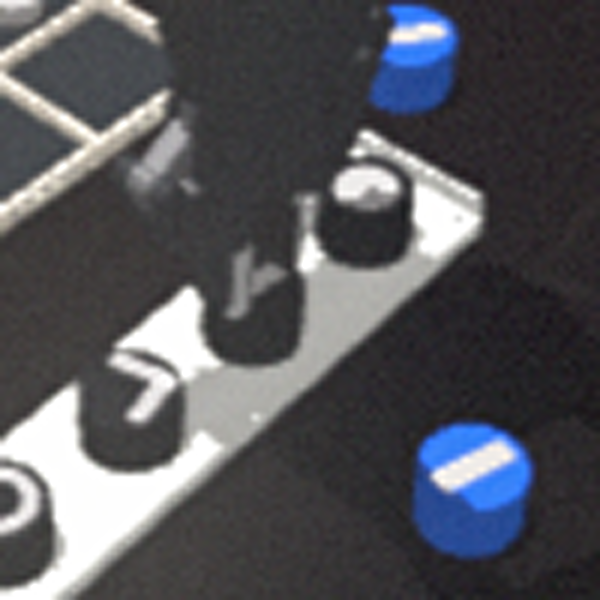

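>>> send_rows:
  targets:
    - {"claw": 0.056,"dx": 0,"dy": 0,"dz": 0,"ax": 0,"ay": 0,"az": 0}
    - {"claw": 0.056,"dx": 0,"dy": 0,"dz": 0,"ax": 0,"ay": 0,"az": 0}
    - {"claw": 0.056,"dx": 0,"dy": 0,"dz": 0,"ax": 0,"ay": 0,"az": 0}
    - {"claw": 0.056,"dx": 0,"dy": 0,"dz": 0,"ax": 0,"ay": 0,"az": 0}
    - {"claw": 0.056,"dx": 0,"dy": 0,"dz": 0.006,"ax": 0,"ay": 0,"az": 0}
    - {"claw": 0.056,"dx": 0,"dy": 0,"dz": 0.006,"ax": 0,"ay": 0,"az": 0}
    - {"claw": 0.056,"dx": 0,"dy": 0,"dz": 0,"ax": 0,"ay": 0,"az": 0}
  newtons: 40

```text
time_s: 5.45
eef_pos: [0.4578, 0.0135, 0.0014]
tcp_rot: [-3.132, -0.236, 0.004]
wrist_force: [-0.4, -0.0, 0.2]
width: 0.0557
```

Run:
```python
from h import *
s=sense();print(s["width"],s["eef_pos"],s["wrist_force"])
im=get_image("wrist");cv2.imwrite("pics/w7.png",cv2.resize(im[190:350,170:340],None,fx=3.5,fy=3.5)[:,:,::-1])
im=get_image("scene");cv2.imwrite("pics/s7.png",cv2.resize(im[160:260,230:330],None,fx=6,fy=6,interpolation=cv2.INTER_CUBIC)[:,:,::-1])
```

```text
0.05572240386779987 [0.45782896 0.01347166 0.00144228] [-0.43029943 -0.02669627  0.20514423]
```

View pics/w7.png

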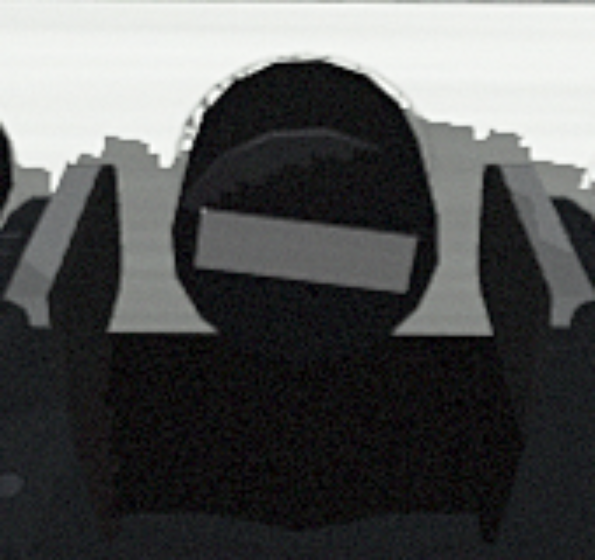

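View pics/s7.png

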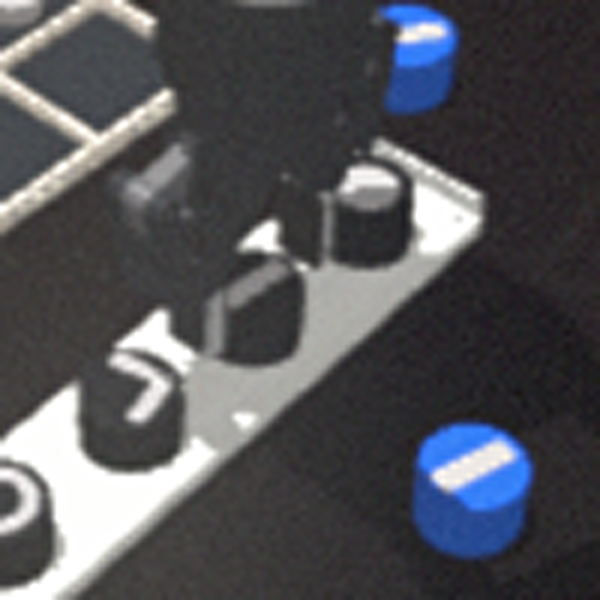

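>>> send_rows:
  targets:
    - {"claw": 0.034,"dx": 0,"dy": 0,"dz": 0,"ax": 0,"ay": 0,"az": 0}
    - {"claw": 0.034,"dx": 0,"dy": 0,"dz": 0,"ax": 0,"ay": 0,"az": 0}
    - {"claw": 0.034,"dx": 0,"dy": 0,"dz": 0,"ax": 0,"ay": 0,"az": 0}
    - {"claw": 0.034,"dx": 0,"dy": 0,"dz": 0,"ax": 0,"ay": 0,"az": 0}
  newtons: 40

```text
time_s: 5.88
eef_pos: [0.4596, 0.0131, 0.0033]
tcp_rot: [3.132, 0.237, 0.001]
wrist_force: [-0.4, 0.4, 1.5]
width: 0.0384
```

Run:
```python
from h import *
s=sense();print(s["width"],s["eef_pos"],s["wrist_force"])
im=get_image("wrist");cv2.imwrite("pics/w8.png",cv2.resize(im[190:350,170:340],None,fx=3.5,fy=3.5)[:,:,::-1])
im=get_image("scene");cv2.imwrite("pics/s8.png",cv2.resize(im[160:260,230:330],None,fx=6,fy=6,interpolation=cv2.INTER_CUBIC)[:,:,::-1])
```

```text
0.038373776755255426 [0.45960346 0.01311285 0.00334048] [-0.39069008  0.42631574  1.5458944 ]
```

View pics/w8.png

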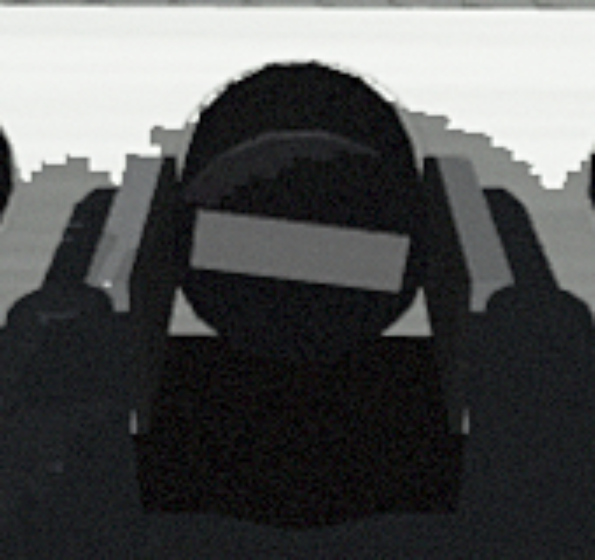

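View pics/s8.png

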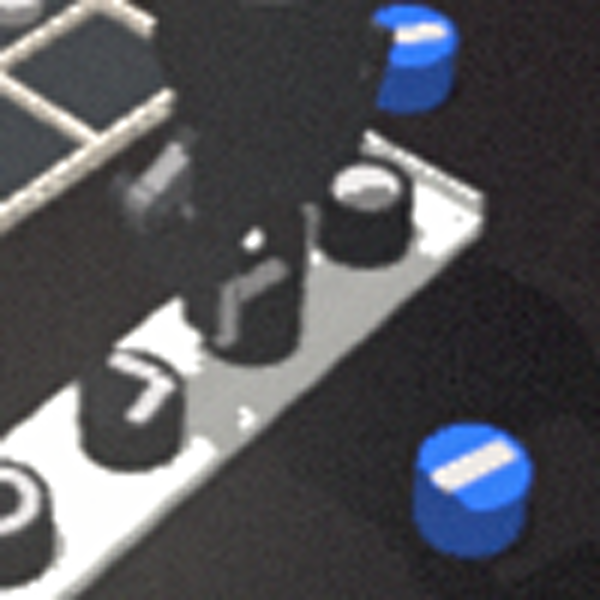

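>>> send_rows:
  targets:
    - {"claw": 0.052,"dx": 0,"dy": 0,"dz": 0,"ax": 0,"ay": 0,"az": 0}
    - {"claw": 0.052,"dx": 0,"dy": 0,"dz": 0,"ax": 0,"ay": 0,"az": 0}
    - {"claw": 0.052,"dx": 0,"dy": 0,"dz": 0.003,"ax": 0,"ay": 0,"az": 0}
    - {"claw": 0.052,"dx": 0,"dy": 0,"dz": 0.003,"ax": 0,"ay": 0,"az": 0}
    - {"claw": 0.032,"dx": 0,"dy": 0,"dz": 0,"ax": 0,"ay": 0,"az": 0}
    - {"claw": 0.032,"dx": 0,"dy": 0,"dz": 0,"ax": 0,"ay": 0,"az": 0}
    - {"claw": 0.032,"dx": 0,"dy": 0,"dz": 0,"ax": 0,"ay": 0,"az": 0}
    - {"claw": 0.032,"dx": 0,"dy": 0,"dz": 0,"ax": 0,"ay": 0,"az": 0}
    - {"claw": 0.032,"dx": 0,"dy": 0,"dz": -0.02,"ax": 0,"ay": 0,"az": 0}
    - {"claw": 0.032,"dx": 0,"dy": 0,"dz": -0.02,"ax": 0,"ay": 0,"az": 0}
    - {"claw": 0.032,"dx": 0,"dy": 0,"dz": -0.02,"ax": 0,"ay": 0,"az": 0}
    - {"claw": 0.032,"dx": 0,"dy": 0,"dz": 0,"ax": 0,"ay": 0,"az": 0}
  newtons: 40

```text
time_s: 6.98
eef_pos: [0.4623, 0.0125, 0.0608]
tcp_rot: [3.13, 0.237, 0.011]
wrist_force: [0.9, -0.3, -0.3]
width: 0.0386
```

Run:
```python
from h import *
s=sense();print(s["width"],s["eef_pos"],s["wrist_force"])
im=get_image("wrist");cv2.imwrite("pics/w9.png",im[:,:,::-1])
im=get_image("scene");cv2.imwrite("pics/s9.png",cv2.resize(im[130:260,220:330],None,fx=4.5,fy=4.5,interpolation=cv2.INTER_CUBIC)[:,:,::-1])
```

```text
0.03864676117047367 [0.46231229 0.01254072 0.0607816 ] [ 0.86716973 -0.26768523 -0.31482305]
```

View pics/w9.png

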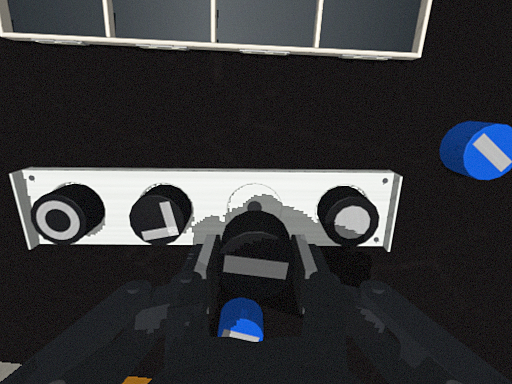

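View pics/s9.png

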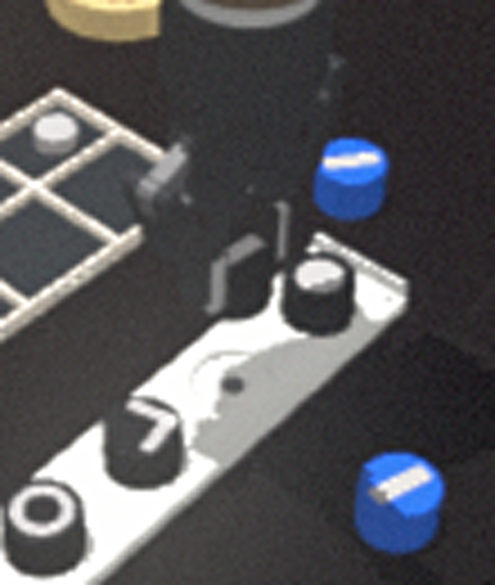

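>>> send_rows:
  targets:
    - {"claw": 0.032,"dx": 0.022,"dy": -0.018,"dz": -0.005,"ax": 0,"ay": 0,"az": 0}
    - {"claw": 0.032,"dx": 0.026,"dy": -0.0216,"dz": -0.005,"ax": 0,"ay": 0,"az": 0}
    - {"claw": 0.032,"dx": 0.026,"dy": -0.0216,"dz": 0,"ax": 0,"ay": 0,"az": 0}
    - {"claw": 0.032,"dx": 0.026,"dy": -0.0216,"dz": 0,"ax": 0,"ay": 0,"az": 0}
    - {"claw": 0.032,"dx": 0.026,"dy": -0.0216,"dz": 0,"ax": 0,"ay": 0,"az": 0}
    - {"claw": 0.032,"dx": 0.018,"dy": -0.015,"dz": 0,"ax": 0,"ay": 0,"az": 0}
    - {"claw": 0.032,"dx": 0.0118,"dy": -0.0102,"dz": 0,"ax": 0,"ay": 0,"az": 0}
    - {"claw": 0.032,"dx": 0,"dy": 0,"dz": 0,"ax": 0,"ay": 0,"az": 0}
    - {"claw": 0.032,"dx": 0,"dy": 0,"dz": 0,"ax": 0,"ay": 0,"az": 0}
    - {"claw": 0.032,"dx": 0,"dy": 0,"dz": 0,"ax": 0,"ay": 0,"az": 0}

```text
time_s: 7.92
eef_pos: [0.5922, 0.1641, 0.0654]
tcp_rot: [3.132, 0.236, -0.005]
wrist_force: [-0.3, 0.1, -0.5]
width: 0.0383
```

```bash
python3 look.py pics/w10.png
```

```text
7.9167 [0.5922 0.1641 0.0654] [ 3.132  0.236 -0.005] 0.038266018201304874 [-0.3  0.1 -0.5]
[245. 374.] [324. 375.] [402. 375.] [480. 375.] [255. 198.] [339. 202.] [422. 205.] [505. 209.]
```

View pics/w10.png

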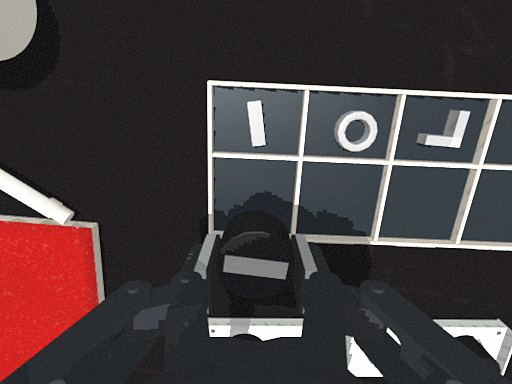

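>>> send_rows:
  targets:
    - {"claw": 0.032,"dx": 0,"dy": 0,"dz": 0.02,"ax": 0,"ay": 0,"az": 0}
    - {"claw": 0.032,"dx": 0,"dy": 0,"dz": 0.025,"ax": 0,"ay": 0,"az": 0}
    - {"claw": 0.032,"dx": 0,"dy": 0,"dz": 0.015,"ax": 0,"ay": 0,"az": 0}
    - {"claw": 0.032,"dx": 0,"dy": 0,"dz": 0.008,"ax": 0,"ay": 0,"az": 0}
    - {"claw": 0.032,"dx": 0,"dy": 0,"dz": 0.004,"ax": 0,"ay": 0,"az": 0}
    - {"claw": 0.032,"dx": 0,"dy": 0,"dz": 0.001,"ax": 0,"ay": 0,"az": 0}
    - {"claw": 0.032,"dx": 0,"dy": 0,"dz": 0,"ax": 0,"ay": 0,"az": 0}
    - {"claw": 0.032,"dx": 0,"dy": 0,"dz": 0,"ax": 0,"ay": 0,"az": 0}

```text
time_s: 8.63
eef_pos: [0.5948, 0.1647, -0.0047]
tcp_rot: [3.133, 0.236, 0.004]
wrist_force: [0.3, -0.7, -0.6]
width: 0.0383
```

```bash
python3 look.py pics/w11.png
```

```text
8.6333 [ 0.5948  0.1647 -0.0047] [3.133 0.236 0.004] 0.03829679524354341 [ 0.3 -0.7 -0.6]
[242. 476.] [348. 477.] [454. 477.] [559. 477.] [256. 242.] [372. 246.] [486. 251.] [599. 255.]
```

View pics/w11.png

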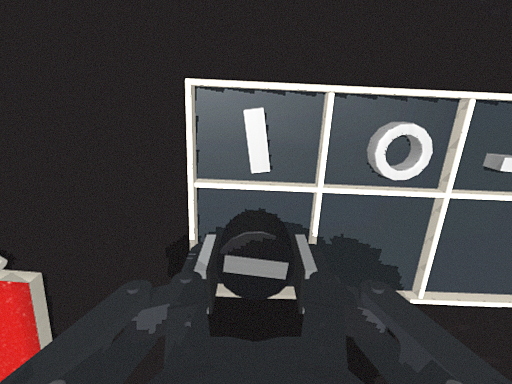

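>>> send_rows:
  targets:
    - {"claw": 0.032,"dx": 0,"dy": 0,"dz": 0.001,"ax": 0,"ay": 0,"az": 0}
    - {"claw": 0.032,"dx": 0,"dy": 0,"dz": 0.001,"ax": 0,"ay": 0,"az": 0}
    - {"claw": 0.032,"dx": 0,"dy": 0,"dz": 0,"ax": 0,"ay": 0,"az": 0}
    - {"claw": 0.032,"dx": 0,"dy": 0,"dz": 0,"ax": 0,"ay": 0,"az": 0}

```text
time_s: 9.02
eef_pos: [0.5937, 0.1648, -0.008]
tcp_rot: [-3.133, -0.237, 0.0]
wrist_force: [0.3, -0.4, -0.4]
width: 0.0386
```

>>> send_rows:
  targets:
    - {"claw": 0.032,"dx": 0,"dy": 0,"dz": 0.001,"ax": 0,"ay": 0,"az": 0}
    - {"claw": 0.032,"dx": 0,"dy": 0,"dz": 0,"ax": 0,"ay": 0,"az": 0}
    - {"claw": 0.032,"dx": 0,"dy": 0,"dz": 0,"ax": 0,"ay": 0,"az": 0}

```text
time_s: 9.27
eef_pos: [0.594, 0.1648, -0.0085]
tcp_rot: [3.133, 0.237, 0.001]
wrist_force: [-1.3, 0.2, 3.8]
width: 0.0385
```

>>> send_rows:
  targets:
    - {"claw": 0.044,"dx": 0,"dy": 0,"dz": 0,"ax": 0,"ay": 0,"az": 0}
    - {"claw": 0.048,"dx": 0,"dy": 0,"dz": 0,"ax": 0,"ay": 0,"az": 0}
    - {"claw": 0.052,"dx": 0,"dy": 0,"dz": 0,"ax": 0,"ay": 0,"az": 0}
    - {"claw": 0.052,"dx": 0,"dy": 0,"dz": 0,"ax": 0,"ay": 0,"az": 0}
    - {"claw": 0.052,"dx": 0,"dy": 0,"dz": -0.012,"ax": 0,"ay": 0,"az": 0}
    - {"claw": 0.052,"dx": 0,"dy": 0,"dz": -0.024,"ax": 0,"ay": 0,"az": 0}
    - {"claw": 0.052,"dx": 0,"dy": 0,"dz": -0.04,"ax": 0,"ay": 0,"az": 0}

```text
time_s: 9.85
eef_pos: [0.5901, 0.1644, 0.0642]
tcp_rot: [-3.133, -0.236, 0.014]
wrist_force: [0.7, -0.6, -0.9]
width: 0.0521
```

>>> send_rows:
  targets:
    - {"claw": 0.056,"dx": -0.0245,"dy": -0.0021,"dz": 0,"ax": 0,"ay": 0,"az": 0}
    - {"claw": 0.056,"dx": -0.034,"dy": -0.002,"dz": 0,"ax": 0,"ay": 0,"az": 0}
    - {"claw": 0.056,"dx": -0.034,"dy": -0.002,"dz": 0,"ax": 0,"ay": 0,"az": 0}
    - {"claw": 0.056,"dx": -0.034,"dy": -0.002,"dz": 0,"ax": 0,"ay": 0,"az": 0}
    - {"claw": 0.056,"dx": -0.018,"dy": -0.001,"dz": 0,"ax": 0,"ay": 0,"az": 0}
    - {"claw": 0.056,"dx": -0.01,"dy": -0.001,"dz": 0,"ax": 0,"ay": 0,"az": 0}
    - {"claw": 0.056,"dx": 0,"dy": 0,"dz": 0,"ax": 0,"ay": 0,"az": 0}
    - {"claw": 0.056,"dx": 0,"dy": 0,"dz": 0,"ax": 0,"ay": 0,"az": 0}
    - {"claw": 0.056,"dx": 0,"dy": 0,"dz": 0,"ax": 0,"ay": 0,"az": 0}
    - {"claw": 0.056,"dx": 0,"dy": 0,"dz": 0,"ax": 0,"ay": 0,"az": 0}

```text
time_s: 10.68
eef_pos: [0.4408, 0.1515, 0.0676]
tcp_rot: [3.133, 0.236, 0.002]
wrist_force: [0.8, -0.9, -0.6]
width: 0.0561
```

```bash
python3 look.py pics/w12.png
```

```text
10.6833 [0.4408 0.1515 0.0676] [3.133e+00 2.360e-01 2.000e-03] 0.05605218190661515 [ 0.8 -0.9 -0.6]
[256. 216.] [352. 217.] [447. 217.] [542. 218.] [270. -15.] [374.  -9.] [476.  -4.] [576.   2.]
```

View pics/w12.png

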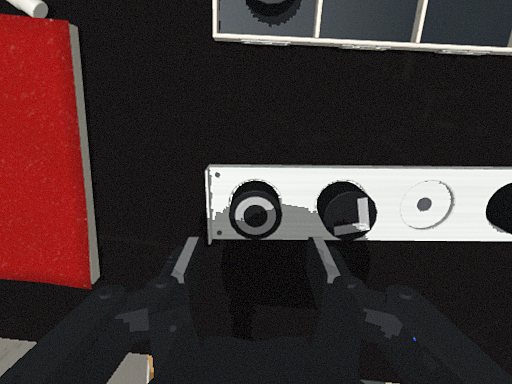

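Run:
```python
from h import *
xt=np.array([.9882,.153,0]);yt=np.array([.153,-.9882,0])
c=np.array([.4596,.0131,0])
for z in (.02,.025,.03,.035,.04,.05):
    for s in(-1,1):
        print(z,s,[tuple(((np.array(proj("scene",c+xt*e-s*yt*.020*1+[0,0,z]))-[230,160])*6).round().astype(int)) for e in(-.011,.011)])
im=get_image("scene")
# mount now placed
cv2.imwrite("pics/s12.png",cv2.resize(im[120:250,140:300],None,fx=4.5,fy=4.5,interpolation=cv2.INTER_CUBIC)[:,:,::-1])
```

```text
0.02 -1 [(np.int64(297), np.int64(295)), (np.int64(252), np.int64(269))]
0.02 1 [(np.int64(231), np.int64(353)), (np.int64(187), np.int64(325))]
0.025 -1 [(np.int64(297), np.int64(286)), (np.int64(253), np.int64(260))]
0.025 1 [(np.int64(232), np.int64(344)), (np.int64(187), np.int64(316))]
0.03 -1 [(np.int64(298), np.int64(277)), (np.int64(253), np.int64(251))]
0.03 1 [(np.int64(232), np.int64(335)), (np.int64(187), np.int64(307))]
0.035 -1 [(np.int64(299), np.int64(268)), (np.int64(254), np.int64(241))]
0.035 1 [(np.int64(232), np.int64(326)), (np.int64(187), np.int64(298))]
0.04 -1 [(np.int64(299), np.int64(259)), (np.int64(254), np.int64(232))]
0.04 1 [(np.int64(233), np.int64(317)), (np.int64(187), np.int64(289))]
0.05 -1 [(np.int64(301), np.int64(240)), (np.int64(255), np.int64(214))]
0.05 1 [(np.int64(234), np.int64(298)), (np.int64(188), np.int64(270))]
```

View pics/s12.png

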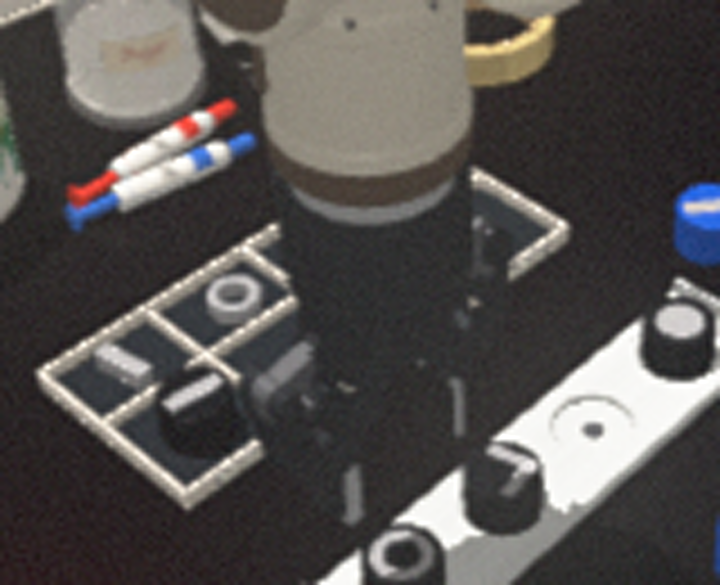

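>>> send_rows:
  targets:
    - {"claw": 0.054,"dx": 0.002,"dy": 0,"dz": 0.02,"ax": 0,"ay": 0,"az": 0}
    - {"claw": 0.054,"dx": 0,"dy": 0,"dz": 0.023,"ax": 0,"ay": 0,"az": 0}
    - {"claw": 0.054,"dx": 0,"dy": 0,"dz": 0.014,"ax": 0,"ay": 0,"az": 0}
    - {"claw": 0.054,"dx": 0,"dy": 0,"dz": 0.006,"ax": 0,"ay": 0,"az": 0}
    - {"claw": 0.054,"dx": 0,"dy": 0,"dz": 0,"ax": 0,"ay": 0,"az": 0}
    - {"claw": 0.032,"dx": 0,"dy": 0,"dz": 0,"ax": 0,"ay": 0,"az": 0}
    - {"claw": 0.032,"dx": 0,"dy": 0,"dz": 0,"ax": 0,"ay": 0,"az": 0}
    - {"claw": 0.032,"dx": 0,"dy": 0,"dz": 0,"ax": 0,"ay": 0,"az": 0}
    - {"claw": 0.032,"dx": 0,"dy": 0,"dz": 0,"ax": 0,"ay": 0,"az": 0}
    - {"claw": 0.032,"dx": 0,"dy": 0,"dz": 0,"ax": 0,"ay": 0,"az": 0}
  newtons: 45

```text
time_s: 11.62
eef_pos: [0.4426, 0.1519, 0.005]
tcp_rot: [3.133, 0.237, 0.004]
wrist_force: [0.3, 0.7, 3.2]
width: 0.0376
```

```bash
python3 look.py pics/w13.png
```

```text
11.6167 [0.4426 0.1519 0.005 ] [3.133 0.237 0.004] 0.037597517665929274 [0.3 0.7 3.2]
[257. 267.] [391. 267.] [523. 268.] [654. 268.] [278. -60.] [425. -51.] [571. -43.] [714. -35.]
```

View pics/w13.png

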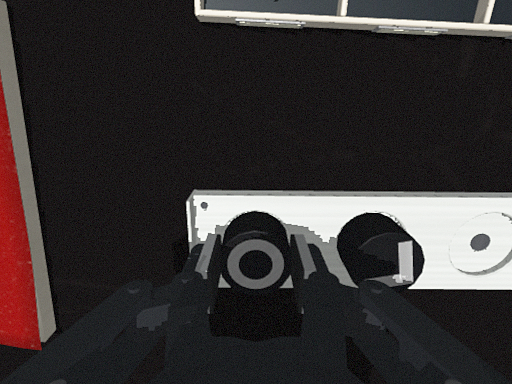

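>>> send_rows:
  targets:
    - {"claw": 0.032,"dx": 0,"dy": 0,"dz": -0.015,"ax": 0,"ay": 0,"az": 0}
    - {"claw": 0.032,"dx": 0,"dy": 0,"dz": -0.025,"ax": 0,"ay": 0,"az": 0}
    - {"claw": 0.032,"dx": 0,"dy": 0,"dz": -0.02,"ax": 0,"ay": 0,"az": 0}
    - {"claw": 0.032,"dx": 0.018,"dy": 0.0096,"dz": 0,"ax": 0,"ay": 0,"az": 0}
    - {"claw": 0.032,"dx": 0.03,"dy": 0.016,"dz": 0,"ax": 0,"ay": 0,"az": 0}
    - {"claw": 0.032,"dx": 0.03,"dy": 0.016,"dz": 0,"ax": 0,"ay": 0,"az": 0}
    - {"claw": 0.032,"dx": 0.03,"dy": 0.016,"dz": 0,"ax": 0,"ay": 0,"az": 0}
    - {"claw": 0.032,"dx": 0.023,"dy": 0.0122,"dz": 0,"ax": 0,"ay": 0,"az": 0}
    - {"claw": 0.032,"dx": 0.018,"dy": 0.01,"dz": 0,"ax": 0,"ay": 0,"az": 0}
    - {"claw": 0.032,"dx": 0,"dy": 0,"dz": 0,"ax": 0,"ay": 0,"az": 0}
    - {"claw": 0.032,"dx": 0,"dy": 0,"dz": 0,"ax": 0,"ay": 0,"az": 0}
    - {"claw": 0.032,"dx": 0,"dy": 0,"dz": 0,"ax": 0,"ay": 0,"az": 0}

```text
time_s: 12.67
eef_pos: [0.5995, 0.0957, 0.0634]
tcp_rot: [-3.132, -0.237, 0.003]
wrist_force: [-0.3, -0.3, -1.1]
width: 0.0381
```

```bash
python3 look.py pics/w14.png
```

```text
12.6667 [0.5995 0.0957 0.0634] [-3.132e+00 -2.370e-01  3.000e-03] 0.03810917283565067 [-0.3 -0.3 -1.1]
[166. 374.] [246. 375.] [326. 375.] [404. 375.] [172. 196.] [257. 199.] [341. 203.] [425. 207.]
```

View pics/w14.png

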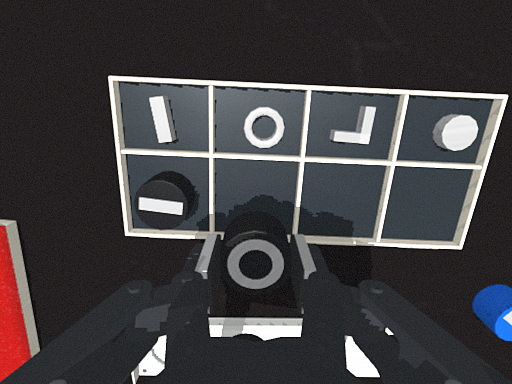

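>>> send_rows:
  targets:
    - {"claw": 0.032,"dx": 0,"dy": 0,"dz": 0.018,"ax": 0,"ay": 0,"az": 0}
    - {"claw": 0.032,"dx": 0,"dy": 0,"dz": 0.022,"ax": 0,"ay": 0,"az": 0}
    - {"claw": 0.032,"dx": 0,"dy": 0,"dz": 0.013,"ax": 0,"ay": 0,"az": 0}
    - {"claw": 0.032,"dx": 0,"dy": 0,"dz": 0.007,"ax": 0,"ay": 0,"az": 0}
    - {"claw": 0.032,"dx": 0,"dy": 0,"dz": 0.003,"ax": 0,"ay": 0,"az": 0}
    - {"claw": 0.032,"dx": 0,"dy": 0,"dz": 0.001,"ax": 0,"ay": 0,"az": 0}
    - {"claw": 0.032,"dx": 0,"dy": 0,"dz": 0,"ax": 0,"ay": 0,"az": 0}
    - {"claw": 0.032,"dx": 0,"dy": 0,"dz": 0.001,"ax": 0,"ay": 0,"az": 0}
    - {"claw": 0.032,"dx": 0,"dy": 0,"dz": 0,"ax": 0,"ay": 0,"az": 0}
    - {"claw": 0.032,"dx": 0,"dy": 0,"dz": 0,"ax": 0,"ay": 0,"az": 0}

```text
time_s: 13.55
eef_pos: [0.6017, 0.0953, 0.0]
tcp_rot: [3.133, 0.237, 0.003]
wrist_force: [-0.9, -0.4, 3.2]
width: 0.0374
```

>>> send_rows:
  targets:
    - {"claw": 0.032,"dx": 0,"dy": 0,"dz": 0.0005,"ax": 0,"ay": 0,"az": 0}
    - {"claw": 0.032,"dx": 0,"dy": 0,"dz": 0,"ax": 0,"ay": 0,"az": 0}

```text
time_s: 13.72
eef_pos: [0.6017, 0.0953, -0.0]
tcp_rot: [3.133, 0.237, 0.003]
wrist_force: [-1.9, 1.4, 7.8]
width: 0.0376
```

```bash
python3 look.py pics/w15.png
```

```text
13.7167 [ 0.6017  0.0953 -0.    ] [3.133e+00 2.370e-01 3.000e-03] 0.037552722631012767 [-1.9  1.4  7.8]
[138. 464.] [243. 465.] [347. 465.] [450. 465.] [142. 233.] [256. 238.] [369. 242.] [481. 247.]
```

View pics/w15.png

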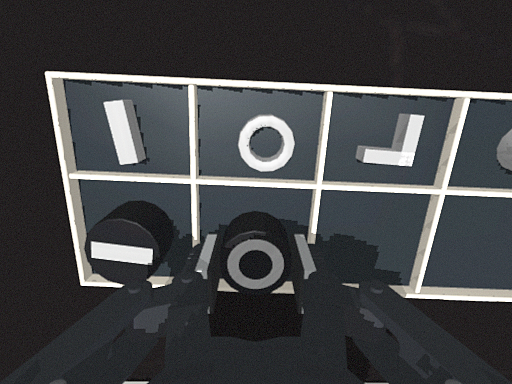

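>>> send_rows:
  targets:
    - {"claw": 0.044,"dx": 0,"dy": 0,"dz": 0,"ax": 0,"ay": 0,"az": 0}
    - {"claw": 0.048,"dx": 0,"dy": 0,"dz": 0,"ax": 0,"ay": 0,"az": 0}
    - {"claw": 0.052,"dx": 0,"dy": 0,"dz": 0,"ax": 0,"ay": 0,"az": 0}
    - {"claw": 0.052,"dx": 0,"dy": 0,"dz": 0,"ax": 0,"ay": 0,"az": 0}
    - {"claw": 0.052,"dx": 0,"dy": 0,"dz": -0.0125,"ax": 0,"ay": 0,"az": 0}
    - {"claw": 0.052,"dx": 0,"dy": 0,"dz": -0.024,"ax": 0,"ay": 0,"az": 0}
    - {"claw": 0.052,"dx": 0,"dy": 0,"dz": -0.032,"ax": 0,"ay": 0,"az": 0}

```text
time_s: 14.35
eef_pos: [0.5984, 0.0953, 0.0658]
tcp_rot: [-3.132, -0.236, 0.009]
wrist_force: [0.5, 0.9, 0.8]
width: 0.0522
```

>>> send_rows:
  targets:
    - {"claw": 0.054,"dx": -0.0243,"dy": -0.0015,"dz": 0,"ax": 0,"ay": 0,"az": 0}
    - {"claw": 0.054,"dx": -0.033,"dy": -0.002,"dz": 0,"ax": 0,"ay": 0,"az": 0}
    - {"claw": 0.054,"dx": -0.033,"dy": -0.002,"dz": 0,"ax": 0,"ay": 0,"az": 0}
    - {"claw": 0.054,"dx": -0.032,"dy": -0.002,"dz": 0,"ax": 0,"ay": 0,"az": 0}
    - {"claw": 0.054,"dx": -0.018,"dy": -0.001,"dz": 0,"ax": 0,"ay": 0,"az": 0}
    - {"claw": 0.054,"dx": -0.01,"dy": -0.001,"dz": 0,"ax": 0,"ay": 0,"az": 0}
    - {"claw": 0.054,"dx": 0,"dy": 0,"dz": 0,"ax": 0,"ay": 0,"az": 0}
    - {"claw": 0.054,"dx": 0,"dy": 0,"dz": 0,"ax": 0,"ay": 0,"az": 0}
    - {"claw": 0.054,"dx": 0,"dy": 0,"dz": 0,"ax": 0,"ay": 0,"az": 0}

```text
time_s: 15.1
eef_pos: [0.452, 0.082, 0.0678]
tcp_rot: [3.132, 0.236, 0.003]
wrist_force: [0.5, -0.1, 0.6]
width: 0.0541
```

```bash
python3 look.py pics/w16.png
```

```text
15.1 [0.452  0.082  0.0678] [3.132e+00 2.360e-01 3.000e-03] 0.05411728570501163 [ 0.5 -0.1  0.6]
[160. 217.] [256. 218.] [351. 218.] [445. 219.] [166. -13.] [270.  -8.] [372.  -2.] [473.   3.]
```

View pics/w16.png

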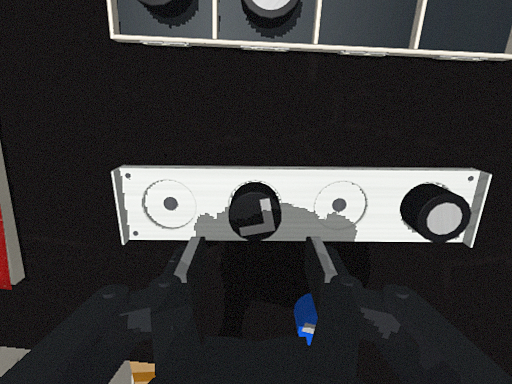

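>>> send_rows:
  targets:
    - {"claw": 0.054,"dx": 0,"dy": 0,"dz": 0.02,"ax": 0,"ay": 0,"az": 0}
    - {"claw": 0.054,"dx": 0,"dy": 0,"dz": 0.025,"ax": 0,"ay": 0,"az": 0}
    - {"claw": 0.054,"dx": 0,"dy": 0,"dz": 0.016,"ax": 0,"ay": 0,"az": 0}
    - {"claw": 0.054,"dx": 0,"dy": 0,"dz": 0.006,"ax": 0,"ay": 0,"az": 0}
    - {"claw": 0.054,"dx": 0,"dy": 0,"dz": 0,"ax": 0,"ay": 0,"az": 0}
    - {"claw": 0.032,"dx": 0,"dy": 0,"dz": 0,"ax": 0,"ay": 0,"az": 0}
    - {"claw": 0.032,"dx": 0,"dy": 0,"dz": 0,"ax": 0,"ay": 0,"az": 0}
    - {"claw": 0.032,"dx": 0,"dy": 0,"dz": 0,"ax": 0,"ay": 0,"az": 0}
    - {"claw": 0.032,"dx": 0,"dy": 0,"dz": 0,"ax": 0,"ay": 0,"az": 0}
    - {"claw": 0.032,"dx": 0,"dy": 0,"dz": 0,"ax": 0,"ay": 0,"az": 0}
  newtons: 45

```text
time_s: 15.98
eef_pos: [0.452, 0.0821, 0.0011]
tcp_rot: [3.132, 0.237, 0.004]
wrist_force: [0.1, 0.6, 3.7]
width: 0.0384
```

>>> send_rows:
  targets:
    - {"claw": 0.032,"dx": 0,"dy": 0,"dz": -0.015,"ax": 0,"ay": 0,"az": 0}
    - {"claw": 0.032,"dx": 0,"dy": 0,"dz": -0.025,"ax": 0,"ay": 0,"az": 0}
    - {"claw": 0.032,"dx": 0,"dy": 0,"dz": -0.023,"ax": 0,"ay": 0,"az": 0}
    - {"claw": 0.032,"dx": 0.018,"dy": 0.0094,"dz": 0,"ax": 0,"ay": 0,"az": 0}
    - {"claw": 0.032,"dx": 0.03,"dy": 0.016,"dz": 0,"ax": 0,"ay": 0,"az": 0}
    - {"claw": 0.032,"dx": 0.03,"dy": 0.016,"dz": 0,"ax": 0,"ay": 0,"az": 0}
    - {"claw": 0.032,"dx": 0.03,"dy": 0.016,"dz": 0,"ax": 0,"ay": 0,"az": 0}
    - {"claw": 0.032,"dx": 0.022,"dy": 0.012,"dz": 0,"ax": 0,"ay": 0,"az": 0}
    - {"claw": 0.032,"dx": 0.0168,"dy": 0.01,"dz": 0,"ax": 0,"ay": 0,"az": 0}
    - {"claw": 0.032,"dx": 0,"dy": 0,"dz": 0,"ax": 0,"ay": 0,"az": 0}
    - {"claw": 0.032,"dx": 0,"dy": 0,"dz": 0,"ax": 0,"ay": 0,"az": 0}
    - {"claw": 0.032,"dx": 0,"dy": 0,"dz": 0,"ax": 0,"ay": 0,"az": 0}

```text
time_s: 16.98
eef_pos: [0.6067, 0.0261, 0.0625]
tcp_rot: [-3.132, -0.237, 0.003]
wrist_force: [0.6, 0.2, -0.9]
width: 0.0382
```

```bash
python3 look.py pics/w17.png
```

```text
16.9833 [0.6067 0.0261 0.0625] [-3.132e+00 -2.370e-01  3.000e-03] 0.038164442287725774 [ 0.6  0.2 -0.9]
[ 86. 372.] [166. 373.] [246. 373.] [326. 373.] [ 85. 192.] [171. 196.] [257. 200.] [342. 203.]
```

View pics/w17.png

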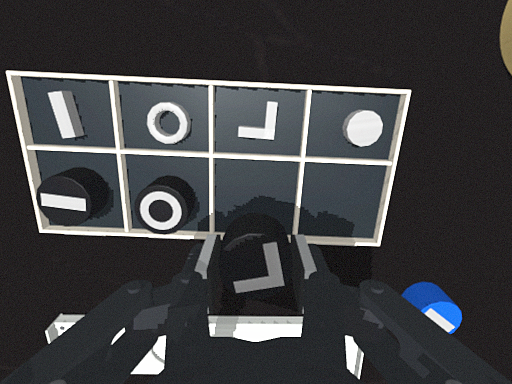

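Angle mount held over column 3 (cell centre about (257,199)); flat and tube stand in place. Lowering.

>>> send_rows:
  targets:
    - {"claw": 0.032,"dx": 0,"dy": 0,"dz": 0.018,"ax": 0,"ay": 0,"az": 0}
    - {"claw": 0.032,"dx": 0,"dy": 0,"dz": 0.023,"ax": 0,"ay": 0,"az": 0}
    - {"claw": 0.032,"dx": 0,"dy": 0,"dz": 0.015,"ax": 0,"ay": 0,"az": 0}
    - {"claw": 0.032,"dx": 0,"dy": 0,"dz": 0.007,"ax": 0,"ay": 0,"az": 0}
    - {"claw": 0.032,"dx": 0,"dy": 0,"dz": 0.003,"ax": 0,"ay": 0,"az": 0}
    - {"claw": 0.032,"dx": 0,"dy": 0,"dz": 0.001,"ax": 0,"ay": 0,"az": 0}
    - {"claw": 0.032,"dx": 0,"dy": 0,"dz": 0,"ax": 0,"ay": 0,"az": 0}
    - {"claw": 0.032,"dx": 0,"dy": 0,"dz": 0.001,"ax": 0,"ay": 0,"az": 0}
    - {"claw": 0.032,"dx": 0,"dy": 0,"dz": 0,"ax": 0,"ay": 0,"az": 0}
    - {"claw": 0.032,"dx": 0,"dy": 0,"dz": 0,"ax": 0,"ay": 0,"az": 0}

```text
time_s: 17.87
eef_pos: [0.6087, 0.0256, -0.0039]
tcp_rot: [3.132, 0.237, 0.003]
wrist_force: [-1.1, 0.8, 4.8]
width: 0.0379
```

>>> send_rows:
  targets:
    - {"claw": 0.044,"dx": 0,"dy": 0,"dz": 0,"ax": 0,"ay": 0,"az": 0}
    - {"claw": 0.048,"dx": 0,"dy": 0,"dz": 0,"ax": 0,"ay": 0,"az": 0}
    - {"claw": 0.052,"dx": 0,"dy": 0,"dz": 0,"ax": 0,"ay": 0,"az": 0}
    - {"claw": 0.052,"dx": 0,"dy": 0,"dz": 0,"ax": 0,"ay": 0,"az": 0}
    - {"claw": 0.052,"dx": 0,"dy": 0,"dz": -0.013,"ax": 0,"ay": 0,"az": 0}
    - {"claw": 0.052,"dx": 0,"dy": 0,"dz": -0.024,"ax": 0,"ay": 0,"az": 0}
    - {"claw": 0.052,"dx": 0,"dy": 0,"dz": -0.035,"ax": 0,"ay": 0,"az": 0}

```text
time_s: 18.45
eef_pos: [0.605, 0.026, 0.0653]
tcp_rot: [-3.131, -0.236, 0.01]
wrist_force: [-0.3, 0.6, -1.1]
width: 0.0521
```

>>> send_rows:
  targets:
    - {"claw": 0.054,"dx": -0.0222,"dy": 0.0095,"dz": 0,"ax": 0,"ay": 0,"az": 0}
    - {"claw": 0.054,"dx": -0.033,"dy": 0.013,"dz": 0,"ax": 0,"ay": 0,"az": 0}
    - {"claw": 0.054,"dx": -0.033,"dy": 0.013,"dz": 0,"ax": 0,"ay": 0,"az": 0}
    - {"claw": 0.054,"dx": -0.032,"dy": 0.013,"dz": 0,"ax": 0,"ay": 0,"az": 0}
    - {"claw": 0.054,"dx": -0.018,"dy": 0.007,"dz": 0,"ax": 0,"ay": 0,"az": 0}
    - {"claw": 0.054,"dx": -0.01,"dy": 0.004,"dz": 0,"ax": 0,"ay": 0,"az": 0}
    - {"claw": 0.054,"dx": 0,"dy": 0,"dz": 0,"ax": 0,"ay": 0,"az": 0}
    - {"claw": 0.054,"dx": 0,"dy": 0,"dz": 0,"ax": 0,"ay": 0,"az": 0}
    - {"claw": 0.054,"dx": 0,"dy": 0,"dz": 0,"ax": 0,"ay": 0,"az": 0}

```text
time_s: 19.2
eef_pos: [0.4716, -0.0553, 0.0677]
tcp_rot: [3.132, 0.237, 0.003]
wrist_force: [0.5, 0.3, 0.6]
width: 0.0535
```

```bash
python3 look.py pics/w18.png
```

```text
19.2 [ 0.4716 -0.0553  0.0677] [3.132e+00 2.370e-01 3.000e-03] 0.05354862726352835 [0.5 0.3 0.6]
[-30. 216.] [ 66. 217.] [162. 217.] [257. 218.] [-40. -15.] [ 65. -10.] [169.  -4.] [271.   1.]
```

View pics/w18.png

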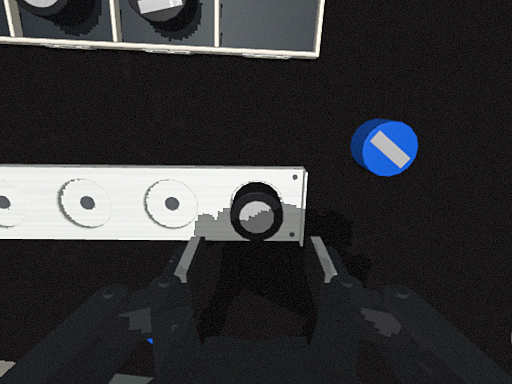

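>>> send_rows:
  targets:
    - {"claw": 0.054,"dx": 0,"dy": 0,"dz": 0.02,"ax": 0,"ay": 0,"az": 0}
    - {"claw": 0.054,"dx": 0,"dy": 0,"dz": 0.023,"ax": 0,"ay": 0,"az": 0}
    - {"claw": 0.054,"dx": 0,"dy": 0,"dz": 0.014,"ax": 0,"ay": 0,"az": 0}
    - {"claw": 0.054,"dx": 0,"dy": 0,"dz": 0.006,"ax": 0,"ay": 0,"az": 0}
    - {"claw": 0.054,"dx": 0,"dy": 0,"dz": 0,"ax": 0,"ay": 0,"az": 0}
    - {"claw": 0.032,"dx": 0,"dy": 0,"dz": 0,"ax": 0,"ay": 0,"az": 0}
    - {"claw": 0.032,"dx": 0,"dy": 0,"dz": 0,"ax": 0,"ay": 0,"az": 0}
    - {"claw": 0.032,"dx": 0,"dy": 0,"dz": 0,"ax": 0,"ay": 0,"az": 0}
    - {"claw": 0.032,"dx": 0,"dy": 0,"dz": 0,"ax": 0,"ay": 0,"az": 0}
    - {"claw": 0.032,"dx": 0,"dy": 0,"dz": 0,"ax": 0,"ay": 0,"az": 0}
  newtons: 45

```text
time_s: 20.08
eef_pos: [0.4714, -0.0558, 0.0051]
tcp_rot: [3.132, 0.237, 0.004]
wrist_force: [0.3, 1.3, 4.2]
width: 0.0374
```

>>> send_rows:
  targets:
    - {"claw": 0.032,"dx": 0,"dy": 0,"dz": -0.015,"ax": 0,"ay": 0,"az": 0}
    - {"claw": 0.032,"dx": 0,"dy": 0,"dz": -0.025,"ax": 0,"ay": 0,"az": 0}
    - {"claw": 0.032,"dx": 0,"dy": 0,"dz": -0.02,"ax": 0,"ay": 0,"az": 0}
    - {"claw": 0.032,"dx": 0.018,"dy": 0.0013,"dz": 0,"ax": 0,"ay": 0,"az": 0}
    - {"claw": 0.032,"dx": 0.03,"dy": 0.002,"dz": 0,"ax": 0,"ay": 0,"az": 0}
    - {"claw": 0.032,"dx": 0.03,"dy": 0.002,"dz": 0,"ax": 0,"ay": 0,"az": 0}
    - {"claw": 0.032,"dx": 0.03,"dy": 0.002,"dz": 0,"ax": 0,"ay": 0,"az": 0}
    - {"claw": 0.032,"dx": 0.022,"dy": 0.002,"dz": 0,"ax": 0,"ay": 0,"az": 0}
    - {"claw": 0.032,"dx": 0.0147,"dy": 0.001,"dz": 0,"ax": 0,"ay": 0,"az": 0}
    - {"claw": 0.032,"dx": 0,"dy": 0,"dz": 0,"ax": 0,"ay": 0,"az": 0}
    - {"claw": 0.032,"dx": 0,"dy": 0,"dz": 0,"ax": 0,"ay": 0,"az": 0}
    - {"claw": 0.032,"dx": 0,"dy": 0,"dz": 0,"ax": 0,"ay": 0,"az": 0}

```text
time_s: 21.08
eef_pos: [0.6136, -0.0438, 0.0635]
tcp_rot: [-3.132, -0.237, 0.003]
wrist_force: [-1.1, -0.6, -0.4]
width: 0.0376
```

```bash
python3 look.py pics/w19.png
```

```text
21.0833 [ 0.6136 -0.0438  0.0635] [-3.132e+00 -2.370e-01  3.000e-03] 0.03755571952527669 [-1.1 -0.6 -0.4]
[  5. 368.] [ 86. 369.] [166. 369.] [245. 369.] [ -1. 188.] [ 85. 192.] [171. 195.] [257. 199.]
```

View pics/w19.png

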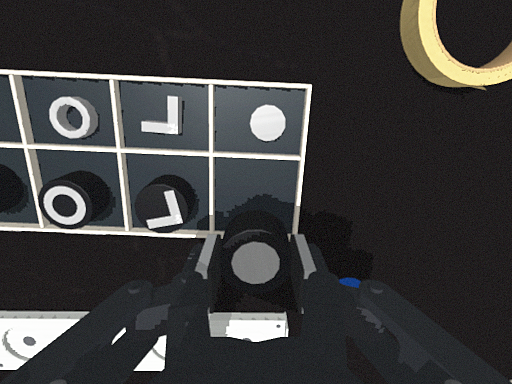

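Round mount over column 4 (centre about (255,197)). Lowering.

>>> send_rows:
  targets:
    - {"claw": 0.032,"dx": 0,"dy": 0,"dz": 0.018,"ax": 0,"ay": 0,"az": 0}
    - {"claw": 0.032,"dx": 0,"dy": 0,"dz": 0.022,"ax": 0,"ay": 0,"az": 0}
    - {"claw": 0.032,"dx": 0,"dy": 0,"dz": 0.013,"ax": 0,"ay": 0,"az": 0}
    - {"claw": 0.032,"dx": 0,"dy": 0,"dz": 0.007,"ax": 0,"ay": 0,"az": 0}
    - {"claw": 0.032,"dx": 0,"dy": 0,"dz": 0.003,"ax": 0,"ay": 0,"az": 0}
    - {"claw": 0.032,"dx": 0,"dy": 0,"dz": 0.001,"ax": 0,"ay": 0,"az": 0}
    - {"claw": 0.032,"dx": 0,"dy": 0,"dz": 0,"ax": 0,"ay": 0,"az": 0}
    - {"claw": 0.032,"dx": 0,"dy": 0,"dz": 0.001,"ax": 0,"ay": 0,"az": 0}
    - {"claw": 0.032,"dx": 0,"dy": 0,"dz": 0,"ax": 0,"ay": 0,"az": 0}
    - {"claw": 0.032,"dx": 0,"dy": 0,"dz": 0,"ax": 0,"ay": 0,"az": 0}

```text
time_s: 21.97
eef_pos: [0.6157, -0.0441, 0.0001]
tcp_rot: [3.132, 0.237, 0.003]
wrist_force: [0.1, 0.0, 3.4]
width: 0.038
```

>>> send_rows:
  targets:
    - {"claw": 0.032,"dx": 0,"dy": 0,"dz": 0.0005,"ax": 0,"ay": 0,"az": 0}
    - {"claw": 0.032,"dx": 0,"dy": 0,"dz": 0,"ax": 0,"ay": 0,"az": 0}

```text
time_s: 22.13
eef_pos: [0.6157, -0.0441, 0.0001]
tcp_rot: [3.132, 0.237, 0.002]
wrist_force: [-2.9, -0.4, 7.8]
width: 0.0378
```

>>> send_rows:
  targets:
    - {"claw": 0.044,"dx": 0,"dy": 0,"dz": 0,"ax": 0,"ay": 0,"az": 0}
    - {"claw": 0.048,"dx": 0,"dy": 0,"dz": 0,"ax": 0,"ay": 0,"az": 0}
    - {"claw": 0.052,"dx": 0,"dy": 0,"dz": 0,"ax": 0,"ay": 0,"az": 0}
    - {"claw": 0.052,"dx": 0,"dy": 0,"dz": 0,"ax": 0,"ay": 0,"az": 0}
    - {"claw": 0.052,"dx": 0,"dy": 0,"dz": -0.0125,"ax": 0,"ay": 0,"az": 0}
    - {"claw": 0.052,"dx": 0,"dy": 0,"dz": -0.024,"ax": 0,"ay": 0,"az": 0}
    - {"claw": 0.052,"dx": 0,"dy": 0,"dz": -0.035,"ax": 0,"ay": 0,"az": 0}
    - {"claw": 0.052,"dx": -0.02,"dy": 0,"dz": -0.03,"ax": 0,"ay": 0,"az": 0}
    - {"claw": 0.052,"dx": -0.03,"dy": 0,"dz": -0.02,"ax": 0,"ay": 0,"az": 0}
    - {"claw": 0.052,"dx": -0.04,"dy": 0,"dz": -0.01,"ax": 0,"ay": 0,"az": 0}
    - {"claw": 0.052,"dx": -0.03,"dy": -0.02,"dz": 0,"ax": 0,"ay": 0,"az": 0}
    - {"claw": 0.052,"dx": -0.03,"dy": -0.02,"dz": 0,"ax": 0,"ay": 0,"az": 0}

```text
time_s: 23.13
eef_pos: [0.4599, -0.0274, 0.1317]
tcp_rot: [3.132, 0.234, 0.005]
wrist_force: [-0.7, 0.4, 0.2]
width: 0.0522
```

>>> send_rows:
  targets:
    - {"claw": 0.052,"dx": -0.03,"dy": -0.02,"dz": 0,"ax": 0,"ay": 0,"az": 0}
    - {"claw": 0.052,"dx": -0.02,"dy": -0.02,"dz": 0,"ax": 0,"ay": 0,"az": 0}
    - {"claw": 0.052,"dx": 0,"dy": 0,"dz": 0,"ax": 0,"ay": 0,"az": 0}
    - {"claw": 0.052,"dx": 0,"dy": 0,"dz": 0,"ax": 0,"ay": 0,"az": 0}
    - {"claw": 0.052,"dx": 0,"dy": 0,"dz": 0,"ax": 0,"ay": 0,"az": 0}

```text
time_s: 23.55
eef_pos: [0.406, 0.0048, 0.131]
tcp_rot: [3.132, 0.237, 0.003]
wrist_force: [0.3, -0.0, 0.3]
width: 0.0521
```

```bash
python3 look.py pics/w20.png
python3 - <<'E'
from h import *
im=get_image("scene");cv2.imwrite("pics/s20.png",cv2.resize(im[130:290,140:340],None,fx=3.8,fy=3.7,interpolation=cv2.INTER_CUBIC)[:,:,::-1])
im=get_image("top");cv2.imwrite("pics/t20.png",cv2.resize(im[100:270,155:325],None,fx=3.5,fy=3.5,interpolation=cv2.INTER_CUBIC)[:,:,::-1])
E
```

```text
23.55 [0.406  0.0048 0.131 ] [3.132e+00 2.370e-01 3.000e-03] 0.05211114355664777 [ 0.3 -0.   0.3]
[ 97. 129.] [177. 130.] [256. 130.] [335. 131.] [ 97. -66.] [183. -61.] [267. -57.] [351. -52.]
```

View pics/w20.png

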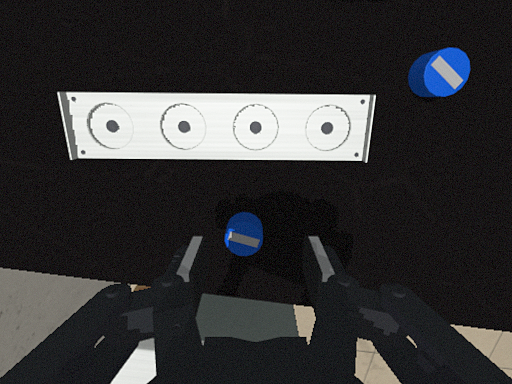

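View pics/s20.png

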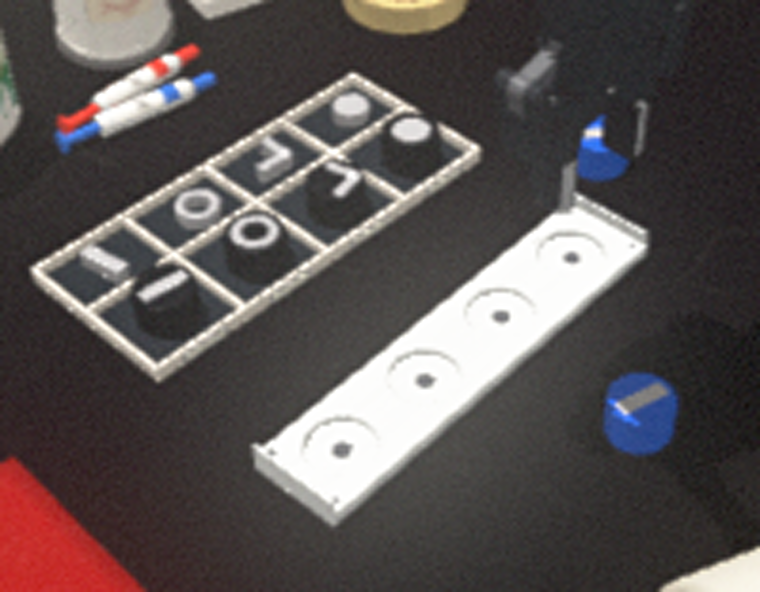

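View pics/t20.png

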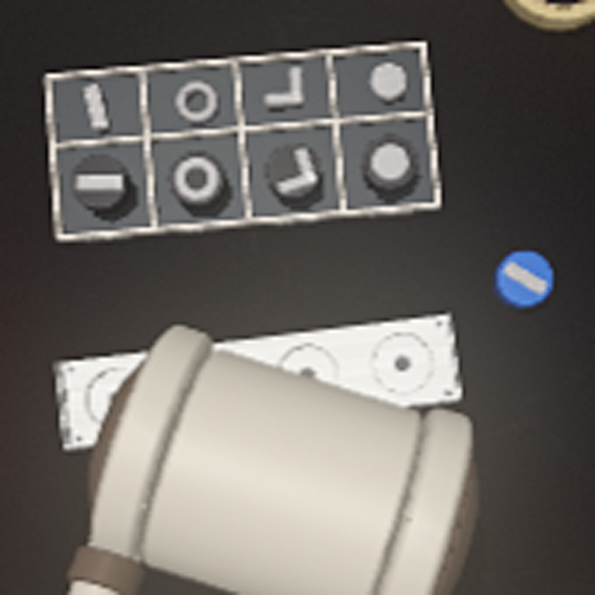

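All four mounts stand upright in their cells, each matching its offcut. The offcuts and both blue look-alikes have not moved, and the gripper is clear.

```bash
python3 -c "
from workcell import *
print(hand_in())"
```

```text
the job is handed in; nothing more can be done
None
```

All four mounts are in the front cells of the archive tray, each in front of its matching offcut: flat, tube, angle, round from left (+y) to right. I handed the job in at about 24 s of robot time.

- **Last checks:** the top and scene pictures before hand-in show each mount upright, face up and roughly centred in its cell. The offcuts and both blue look-alikes had not moved, all four rack seats were empty, and the gripper was clear. I lowered each mount in steps of 1 mm or less until I felt about 4 to 8 N of contact on the felt, then opened the fingers.
- **First grasp missed:** on the flat mount the fingers first closed just above its face. The fingertips sit about 21 mm behind the stated tool point at that opening. I opened, went lower and regripped, and the mount stayed in its seat.
- **Readings that disagreed:** the gripper read about 38 mm on the 40 mm mounts, and the positions I measured from the two cameras differed by about 2 mm. Neither affected the placing.

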